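# Clear up the paper bench: stamps into the basket, basket on its hook, moulds on their pegs

## Task

Clear the papermaking bench. First put every wooden hand stamp into the metal basket, which stays standing on the bench with its handle folded down; when all are in, swing the basket's folded handle upright with the basket still standing on the bench, and only then lift the basket by that handle and hang it on both prongs of the two-pronged hook, right way up and with the stamps still in it. Also draw each wooden paper mould up out of the slotted rack and hang it by its hole on a peg of the rail (any peg, before or after the basket); leave the glass jar and the thread spool where they are.

Things in the scene. Friction and masses are not known exactly. Their poses are not given: they have to be found in the camera images.
- basket_mid (a point): Grey metal basket, open box 100 mm (x) by 158 mm (y) by 70 mm high, walls and floor 4 mm, 0.35 kg, loose on the bench; this point is its centre, 35 mm above its underside. Its swing handle (bail) is pivoted on the +y and -y end walls, on a line along y 27 mm above this point. Its x points away from the folded handle (roughly away from the robot).
- bail (a joint): Angle of the swing handle in rad: 0 = folded level, sticking out to the basket's -x side; pi/2 = upright above the basket; stop at 1.9. Starts between 0 and 0.35. Stiff pivot (0.03 N m): the handle stays at any angle where it is left; about 1 N at the bar moves it.
- bail_bar (a point): Middle of the handle's round cross-bar: 10 mm thick, 170 mm long along the basket's y, on two thin legs at its ends, 90 mm from the pivot line. Folded it lies 62 mm above the bench or a little more, 35 mm clear in front of the basket's wall, free underneath; upright it is 152 mm above the basket's underside. This frame turns with the handle.
- hook_saddle (a point): Fixed stand, two-pronged hook open upward, pointing to its -x. Point: between the prongs, where the centre of the hung bar (along y) rests, 200 mm above the bench. Prongs 8 mm thick, 34 mm either side (y), so a gripper on the bar's middle passes between. Their ends, 22 mm in front (-x), reach 26 mm above this point; behind, they rise 16 mm to an 18 mm post 75 mm behind, top 221 mm above the bench.
- peg_left (a point): Tip of one round wooden peg, 9 mm thick (this point is 4.5 mm short of its very end), 198 mm above the bench on a fixed wooden rail. The peg runs from here 53 mm along +x of this frame to the rail's front face, falling 9 mm on the way. The rail bar is 18 mm thick and 22 mm high, its top edge 199 mm above the bench; two posts at its ends, 55 mm outside the pegs.
- peg_right (a point): Tip of the other peg, 130 mm to the -y side of peg_left on the same rail; all else the same.
- rack: Fixed wooden drying rack, 150 mm (x) by 120 mm (y), 38 mm high, origin at the centre of its underside. Two slots along its y, at x = -35 and +35 mm, each 17 mm wide with floor 8 mm above the bench: moulds stand in them on edge and come out straight up, by at least 32 mm.
- mould1_mid (a point): Paper mould 1, if present: wooden frame with a mesh panel, 90 mm wide (its y), 160 mm high (its z), 12 mm thick (its x), 0.13 kg. This point is its centre, 80 mm below the top edge. Starts upright in a rack slot, faces to the rack's -x and +x; the other may be absent (None).
- mould1_hole (a point): Centre of the hanging hole of mould 1: a through hole along its x, 28 mm wide by 26 mm high, 43 mm below the top edge; the 30 mm above it are solid wood, to be pinched from above across the 12 mm thickness.
- mould2_mid (a point): Paper mould 2, if present: wooden frame with a mesh panel, 90 mm wide (its y), 160 mm high (its z), 12 mm thick (its x), 0.13 kg. This point is its centre, 80 mm below the top edge. Starts upright in a rack slot, faces to the rack's -x and +x; the other may be absent (None).
- mould2_hole (a point): Centre of the hanging hole of mould 2: a through hole along its x, 28 mm wide by 26 mm high, 43 mm below the top edge; the 30 mm above it are solid wood, to be pinched from above across the 12 mm thickness.
- stamp1_mid (a point): Wooden hand stamp 1, if present (else None): square base 36 x 36 x 20 mm with a round upright handle 20 mm thick and 45 mm long on it, 65 mm high in all, 0.06 kg. This point is on the handle's axis, 32.5 mm above its underside; z points up the handle, x and y along the sides of the base.
- stamp2_mid (a point): Wooden hand stamp 2, if present (else None): square base 36 x 36 x 20 mm with a round upright handle 20 mm thick and 45 mm long on it, 65 mm high in all, 0.06 kg. This point is on the handle's axis, 32.5 mm above its underside; z points up the handle, x and y along the sides of the base.
- stamp3_mid (a point): Wooden hand stamp 3, if present (else None): square base 36 x 36 x 20 mm with a round upright handle 20 mm thick and 45 mm long on it, 65 mm high in all, 0.06 kg. This point is on the handle's axis, 32.5 mm above its underside; z points up the handle, x and y along the sides of the base.
- jar_mid (a point): Glass jar, 64 mm wide, 85 mm high, at its centre: not part of the job.
- spool_mid (a point): Wooden thread spool, 44 mm wide, 54 mm high, at its centre: not part of the job.

How it is judged:
By the outcome, as a careful person would: the job done as asked, in the order asked, and still so for the second after the job is handed in, with the robot touching nothing.
Of stamp1, stamp2, stamp3 only 2 to 3 are there at a start; the rules pass over those that are not, and their reading is None.
Of mould1, mould2 only 1 to 2 are there at a start; the rules pass over those that are not, and their reading is None.
At some moment in a run one of stamp1, stamp2, stamp3 may be knocked a few centimetres aside while the robot is not near it.
It also fails if it takes over 210 s, if anything falls off the work surface, if the arm or the gripper's body presses on something with over 40 N, if the wrist force passes 120 N, or if a joint passes its speed limit or range.

## Robot

A 6-joint arm with a two-finger parallel gripper is mounted at the origin on the work surface. World frame = base frame: x ahead of the robot, y to its left, z up, the work surface at z = 0. Lengths are in m, angles in rad, forces in N, time in s.
With the tool pointing down it reaches from about 0.25 to 0.8 m from the base axis. Payload 3.9 kg.
Tool frame: the origin (TCP) lies on the front face of the gripper's body, between the roots of the fingers; the fingertips stand 73 mm ahead of it and the grasp point (between the pads) lies 54 mm ahead of it; y points along the fingers, z is the direction in which the jaws open and shut, and the axes are right-handed (so a half turn about y gives the same grasp; the last joint's range is limited). The gripper opens to 85 mm and grips with 20 to 120 N. Pads are 22 mm wide; open, the fingers measure 114 mm over their backs; the gripper's body (76 mm by 85 mm) begins 54 mm behind the grasp point. The pads swing forward as they close: fully open they stand 13 mm farther back than shut.
Start: joints at [-1.336, 0.26, -0.138, 1.173, 0, 1.571], TCP at [0.122, -0.511, 0.304] pointing down, gripper open.
Joint ranges: [-2.78, 2.78], [-0.83, 1.72], [-1.28, 1.37], [-1.9, 2.12], [-1.57, 1.48], [-3.14, 3.14]. Speed limits (rad/s): [2.57, 2.57, 3.14, 3.14, 3.14, 3.14].

## Interface

Orientations are given as a rotation vector (axis times angle).
In Python, from station import get_state, capture, calibration, finish_job, recognise, spot_point gives the robot as it stands.
- The arm moves only by the tool step_arm, never from a script. Its arguments are lists of equal length, an entry for each row: "dp": the shift along the world's x, y, z in cm, a list of three; "rot": the turn, a rotation vector about the world's x, y, z in rad, a list of three; "hand": the opening, from 0 (shut) to 1 (fully open). A call has 1 to 20 rows; each row shifts and turns the pose as measured when the row begins; what a row does not reach is not made up. A row lasts 1/10 s, in which the tool goes at most 50 mm and 8.59 degrees, less where a joint would pass 70% of its speed; a pose out of reach is approached as far as the arm can. A call is refused whole if a number of a shift passes 5 or a number of a turn 0.15, either way. A call with a gripper value outside its range is refused whole. The fingers move at their own pace and stop on an object; the grip force is fixed at half the most. Time passes only in rows, so rows that do not move let the fingers close. It gives the time, the measured TCP pose, the force and the opening at its end, in the units of the state.
- get_state(): the state, without advancing time (a new reading comes with each control period).
- capture(name): name is "side" or "top" or "wrist"; returns (picture, depth): 480x640x3 uint8, red, green, blue; 480x640 float32, m along the optical axis (not along the pixel's ray), 0 where there is no reading.
- calibration(name): a dict with "fx", "fy", "cx", "cy" (pixels), "R" (3x3) and "t" (3): a world point X has camera coordinates R X + t. Camera axes: x right, y down, z forward; pixel columns grow to the right and rows downward; lengths in m; the calibration is good to about 2 mm. A picture is of the moment at which its call begins: read the wrist's pose just before it. calibration takes no time and is no camera call; for the wrist camera it gives the pose at the moment of the call.
- finish_job(): hands the job in, once; it reports no verdict.
Trained networks look in the newest picture that a camera, given by its name, has taken for a name from the list of things; names that differ only in an ending like _2 or _b are one class to them, and where a whole thing is asked for, a point or a joint stands for the part that bears it (a point fixed in the world has none). Each returns a list of dicts, best first, with "score" (0 to 1); they miss things now and then, are a little off and sometimes report something else, mostly with a low value. They report only what shows in the picture. A call takes as long as a camera call.
- recognise(camera, label): "box" ([centre column, centre row, width, height] in pixels, round what is visible of it).
- spot_point(camera, label): "at" ([column, row] in pixels: a listed point, or the origin of a listed thing).
The state is a dict: "t": time; "qpos": joint angles; "dq": joint speeds; "effort": joint torques, N m; "position": TCP position; "ee_rot": TCP orientation; "force": force on the tool from outside, world axes, zero at the start; "torque": the same for the moment, N m; "grip_width": finger opening in m.
Only numpy, scipy, OpenCV 4.12 (cv2) and the standard library are available. Lean on these libraries where they do the work, as an engineer would, in place of code of your own. Each camera call takes 0.05 s, during which the arm holds its last target.

## Working session

There is one attempt and no reset: what is moved stays moved. The work goes in short steps, Python scripts to look and compute and a tool call to move; the robot and the scene stay as the last step left them, time stands still between calls to the robot, and variables do not carry over. Pictures are saved under pics/ and viewed, and the job is handed in when it is done.

Besides the shell and the picture viewer there is one more tool, called after ">>>" in YAML: its name, and indented under it one key for each argument. step_arm: Moves the arm, as the interface text tells. Its arguments: {"type":"object","properties":{"dp":{"type":"array","items":{"type":"array","items":{"type":"number"}}},"rot":{"type":"array","items":{"type":"array","items":{"type":"number"}}},"hand":{"type":"array","items":{"type":"number"}}},"required":["dp","rot","hand"]}

```bash
mkdir -p pics; ls; cat > h.py <<'E'
import numpy as np, cv2
from station import *
from scipy.spatial.transform import Rotation as Ro
def save(n,img): cv2.imwrite('pics/'+n+'.png',img[:,:,::-1])
def unproj(c,u,v,d):
    x=np.array([(u-c['cx'])/c['fx']*d,(v-c['cy'])/c['fy']*d,d]); return np.array(c['R']).T@(x-np.array(c['t']))
def proj(c,X):
    p=np.array(c['R'])@np.array(X)+np.array(c['t']); return [c['fx']*p[0]/p[2]+c['cx'],c['fy']*p[1]/p[2]+c['cy']]
def rayz(c,u,v,z):
    R=np.array(c['R']);o=-R.T@np.array(c['t']);d=R.T@np.array([(u-c['cx'])/c['fx'],(v-c['cy'])/c['fy'],1]);return o+d*(z-o[2])/d[2]
def cloud(c,D):
    v,u=np.mgrid[0:480,0:640]; P=np.stack([(u-c['cx'])/c['fx']*D,(v-c['cy'])/c['fy']*D,D],-1)
    W=(P-np.array(c['t']))@np.array(c['R']); W[D<=0]=np.nan; return W
E
python3 - <<'E'
from h import *
s=get_state();print({k:np.round(v,3) for k,v in s.items()})
for n in ['side','top','wrist']:
    p,d=capture(n);save('a_'+n,p);np.save('a_'+n+'.npy',d);c=calibration(n);print(n,np.round(-np.array(c['R']).T@np.array(c['t']),3),np.round(c['R'],2).tolist(),c['fx'],(d>0).mean())
    for l in ['basket_mid','bail_bar','hook_saddle','peg_left','peg_right','rack','mould1_mid','mould1_hole','stamp1_mid','jar_mid','spool_mid']:
        if n=='wrist' : continue
        r=spot_point(n,l)
        for q in r:
            u,v=q['at'];dd=d[min(479,max(0,int(v))),min(639,max(0,int(u)))]
            print(n,l,round(q['score'],2),np.round(q['at'],1),np.round(unproj(c,u,v,dd),3) if dd>0 else None)
print(get_state()['t'])
E
```

```text
pics
{'t': np.float64(0.0), 'qpos': array([-1.336,  0.261, -0.139,  1.173,  0.   ,  1.571]), 'dq': array([ 0.001,  0.   ,  0.001, -0.   , -0.001, -0.   ]), 'effort': array([ 1.0000e-03, -4.0568e+01,  2.5392e+01,  1.9000e-02,  0.0000e+00,
        0.0000e+00]), 'position': array([ 0.122, -0.51 ,  0.303]), 'ee_rot': array([-0.248,  2.099, -2.095]), 'force': array([0.06 , 0.502, 0.246]), 'torque': array([0.007, 0.027, 0.038]), 'grip_width': np.float64(0.085)}
side [0.23  0.682 0.755] [[-0.88, -0.48, 0.01], [-0.32, 0.56, -0.77], [0.36, -0.68, -0.64]] 472.8237364978342 0.9959765625
side bail_bar 0.74 [366.9 287.8] [0.456 0.055 0.082]
side hook_saddle 0.64 [211.4 284.7] [ 0.791  0.14  -0.002]
side peg_left 0.68 [369.9 157.6] [ 0.716 -0.557 -0.006]
side peg_right 0.89 [390.9 139.2] [ 0.579 -0.339  0.195]
side rack 0.79 [419.3 239.6] [ 0.436 -0.228  0.009]
side mould1_mid 0.4 [393.8 141.5] [ 0.685 -0.68   0.002]
side mould1_hole 0.93 [443.1 200.6] [ 0.399 -0.221  0.144]
side stamp1_mid 0.9 [272.6 456.5] [0.445 0.417 0.049]
side jar_mid 0.9 [242.8 265.2] [0.715 0.116 0.073]
side jar_mid 0.6 [2
[... 409 characters left out ...]
0.459 0.052 0.081]
top bail_bar 0.61 [442.5 232.6] [ 0.577 -0.212  0.203]
top hook_saddle 0.59 [172.7 216. ] [0.7   0.343 0.012]
top peg_left 0.69 [438.7 229.6] [ 0.584 -0.207  0.2  ]
top peg_right 0.94 [509.8 230.4] [ 0.575 -0.338  0.197]
top rack 0.87 [445.7 316.3] [ 0.438 -0.252  0.007]
top mould1_mid 0.62 [454.3 331. ] [ 0.4   -0.222  0.166]
top stamp1_mid 0.55 [136.1 326.7] [0.451 0.401 0.056]
top jar_mid 0.86 [276.8 189.1] [0.723 0.097 0.085]
top spool_mid 0.53 [335.2 184. ] [ 0.76  -0.033 -0.002]
top spool_mid 0.24 [274.8 190.7] [0.719 0.102 0.087]
wrist [ 0.191 -0.494  0.374] [[0.23, -0.97, -0.0], [-0.93, -0.22, 0.28], [-0.27, -0.06, -0.96]] 374.51314464408216 0.9958040364583334
1.25
```

View pics/a_side.png

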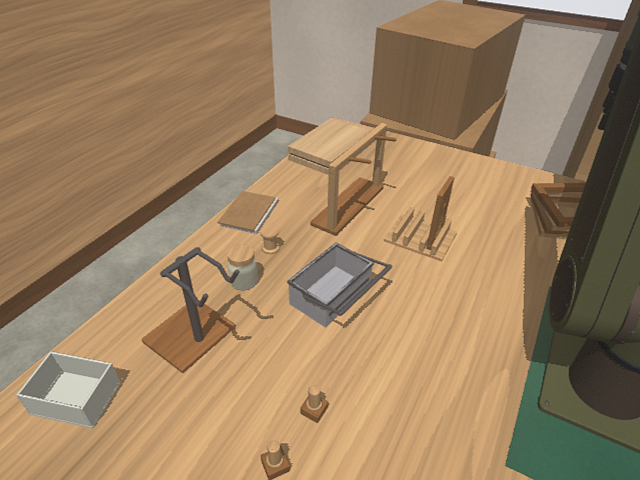

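View pics/a_top.png

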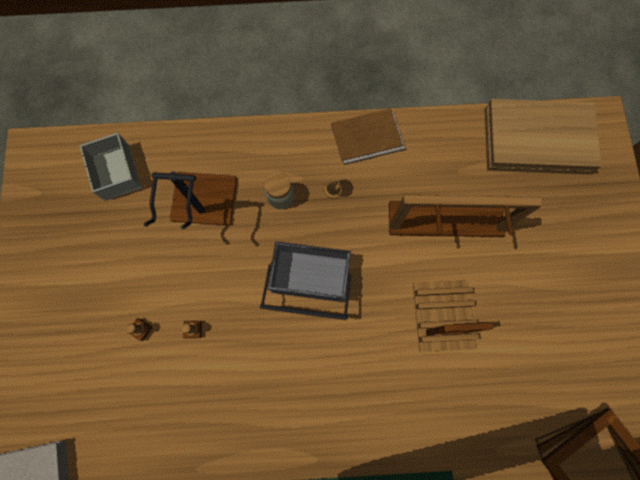

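View pics/a_wrist.png

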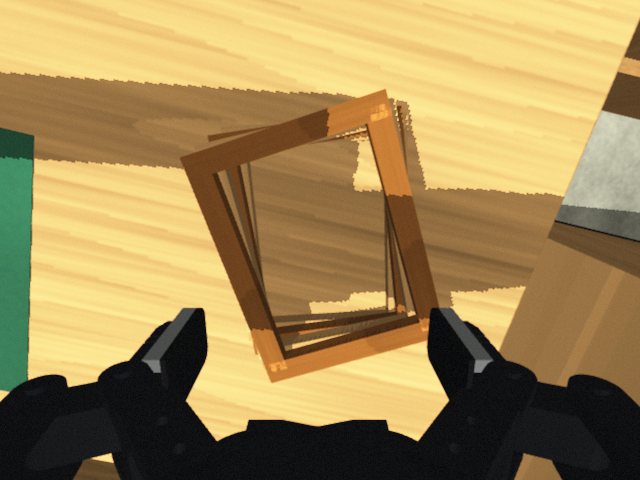

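```bash
python3 - <<'E'
from h import *
s=get_state();print(np.round(Ro.from_rotvec(s['ee_rot']).as_matrix(),3))
d=np.load('a_top.npy');c=calibration('top');W=cloud(c,d)
d2=np.load('a_side.npy');c2=calibration('side');W2=cloud(c2,d2)
def reg(x0,x1,y0,y1,z0,z1,w=W):
    m=(w[...,0]>x0)&(w[...,0]<x1)&(w[...,1]>y0)&(w[...,1]<y1)&(w[...,2]>z0)&(w[...,2]<z1); return w[m]
print('table z',np.median(reg(.3,.4,0,.3,-.05,.05)[:,2]),np.std(reg(.3,.35,0.1,.3,-.02,.02)[:,2]), np.median(reg(.3,.4,0.1,.3,-.05,.05,W2)[:,2]))
for nm,w in (('top',W),('side',W2)):
    for y0,y1 in ((.26,.33),(.36,.45)):
        p=reg(.38,.52,y0,y1,.058,.075,w);print(nm,'stamp top',len(p),p.mean(0),p.min(0),p.max(0))
        p=reg(.38,.52,y0,y1,.012,.025,w);print('  base',len(p),p.mean(0),cv2.minAreaRect(p[:,:2].astype(np.float32)))
    p=reg(.47,.66,-.08,.16,.06,.078,w)
    print('rim',len(p),cv2.minAreaRect(p[:,:2].astype(np.float32)),np.median(p[:,2]))
    p=reg(.42,.475,-.06,.17,.05,.12,w)
    print('bar',len(p));
    if len(p): print(np.round(p[::max(1,len(p)//12)],3).tolist())
    p=reg(.37,.44,-.32,-.12,.15,.2,w);print('mould top',len(p),p.mean(0),p.max(0),cv2.minAreaRect(p[:,:2].astype(np.float32)))
E
```

```text
[[-0.973 -0.     0.233]
 [-0.233 -0.    -0.973]
 [ 0.    -1.    -0.   ]]
table z 0.0009932969502999163 0.0018640726111496103 -0.000427228269847971
top stamp top 75 [0.44117992 0.29518161 0.06541043] [0.43339839 0.28594164 0.05927585] [0.44984848 0.30584478 0.07028987]
  base 184 [0.44036135 0.29163001 0.02022279] ((0.44120392203330994, 0.2955908179283142), (0.03691273182630539, 0.03606823459267616), 86.29685974121094)
top stamp top 83 [0.44758727 0.4073858  0.06510242] [0.4383097  0.39880377 0.05801148] [0.45665002 0.41780127 0.07042674]
  base 172 [0.44702229 0.40181587 0.02038727] ((0.44811299443244934, 0.4084893465042114), (0.03771815076470375, 0.035999689251184464), 55.07465362548828)
rim 1029 ((0.5306196808815002, 0.03987516835331917), (0.17588499188423157, 0.1360374242067337), 79.23223114013672) 0.07032584451184248
bar 459
[[0.474, -0.034, 0.076], [0.472, 0.117, 0.081], [0.469, 0.096, 0.085], [0.466, 0.086, 0.084], [0.464, 0.076, 0.083], [0.461, 0.066, 0.083], [0.459, 0.058, 0.084], [0.456, 0.048, 0.085], [0.454, 0.04, 0.084], [0.451, 0.03, 0.088], [0.449, 0.019, 0.081], [0.445
[... 732 characters left out ...]
639895096421242, 0.03607836738228798), 53.778873443603516)
rim 1074 ((0.5260595679283142, 0.040987662971019745), (0.1774207502603531, 0.1456906795501709), 79.17575073242188) 0.06867031747010974
bar 387
[[0.474, -0.036, 0.076], [0.455, -0.031, 0.074], [0.442, -0.015, 0.082], [0.449, 0.006, 0.081], [0.446, 0.012, 0.077], [0.455, 0.039, 0.082], [0.456, 0.05, 0.08], [0.455, 0.062, 0.079], [0.462, 0.084, 0.082], [0.463, 0.095, 0.08], [0.465, 0.109, 0.081], [0.466, 0.119, 0.079], [0.47, 0.137, 0.077]]
mould top 190 [ 0.40378588 -0.2411142   0.16378538] [ 0.41175413 -0.20341236  0.17080912] ((0.40492480993270874, -0.24911819398403168), (0.09143754094839096, 0.012410085648298264), 89.13748931884766)
```

```bash
python3 - <<'E'
from h import *
for n in ('top','side'):
    p,d=capture(n) 
    for l in ['stamp1_mid','mould1_mid','basket_mid','bail_bar','rack','jar_mid','spool_mid']:
        print(n,l,[(round(q['score'],2),np.round(q['box']).astype(int).tolist()) for q in recognise(n,l)])
    if n=='top': cv2.imwrite('pics/b_hook.png',cv2.resize(p[150:260,120:330,::-1],None,fx=3.5,fy=3.5)); cv2.imwrite('pics/b_stamp.png',cv2.resize(p[220:350,60:360,::-1],None,fx=2.6,fy=2.6))
    else: cv2.imwrite('pics/b_hooks.png',cv2.resize(p[220:370,130:300,::-1],None,fx=4,fy=4)); cv2.imwrite('pics/b_rack.png',cv2.resize(p[100:270,280:480,::-1],None,fx=3.5,fy=3.5))
E
```

```text
top stamp1_mid [(0.83, [140, 330, 24, 19])]
top mould1_mid [(0.64, [460, 329, 67, 12])]
top basket_mid []
top bail_bar [(0.86, [306, 297, 92, 49])]
top rack [(0.8, [447, 317, 68, 75])]
top jar_mid [(0.69, [279, 193, 32, 34])]
top spool_mid [(0.51, [336, 190, 23, 19]), (0.32, [459, 328, 73, 9])]
side stamp1_mid [(0.59, [274, 459, 36, 39])]
side mould1_mid [(0.81, [439, 212, 27, 75]), (0.69, [275, 459, 34, 37])]
side basket_mid [(0.93, [341, 286, 104, 83]), (0.65, [312, 404, 28, 39])]
side bail_bar [(0.74, [348, 286, 85, 56])]
side rack [(0.65, [422, 234, 74, 50])]
side jar_mid [(0.65, [243, 269, 32, 47])]
side spool_mid [(0.63, [271, 246, 13, 18])]
```

View images.

View pics/b_hook.png

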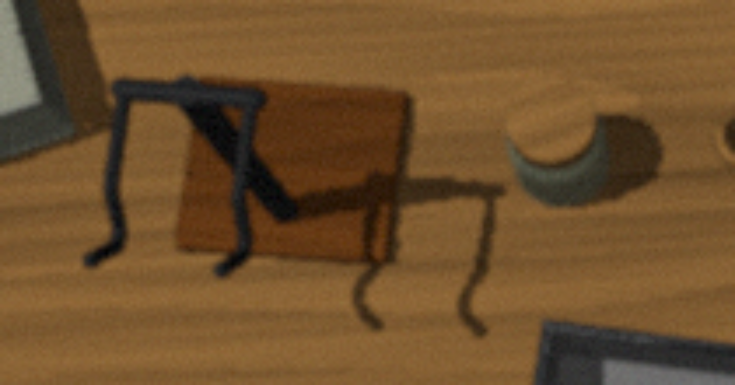

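View pics/b_hooks.png

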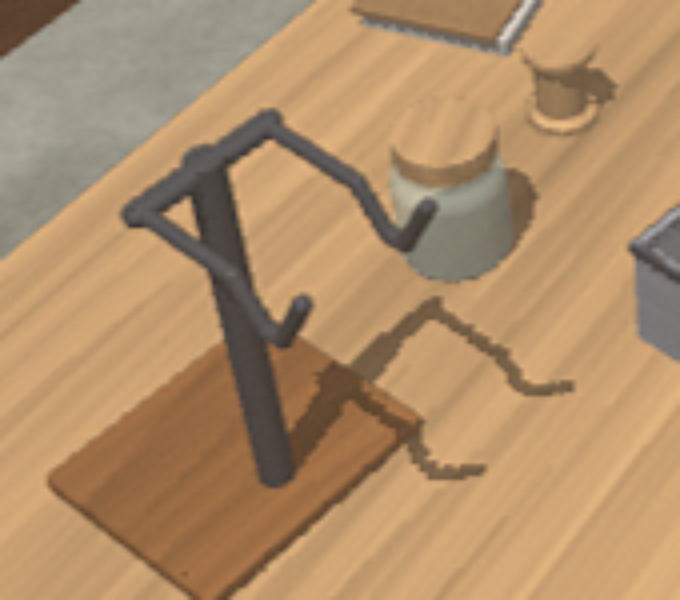

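View pics/b_rack.png

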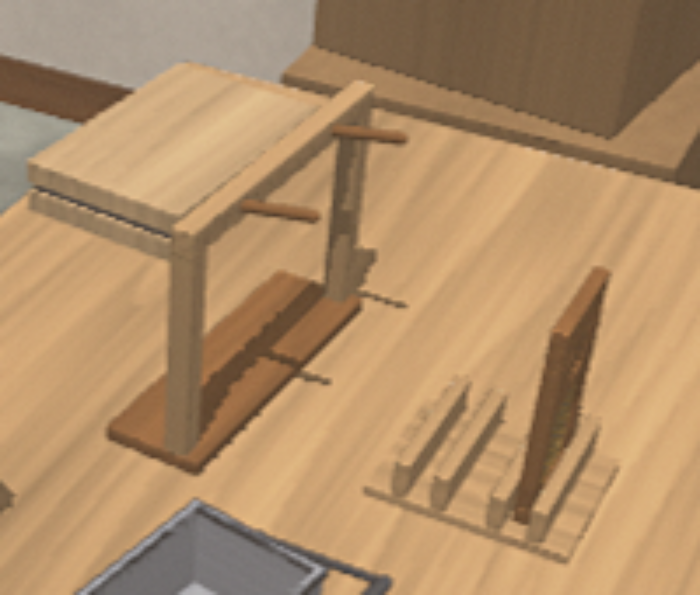

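View pics/b_stamp.png

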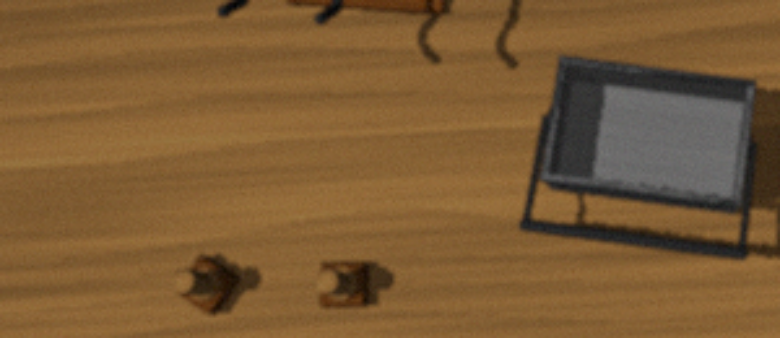

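```bash
python3 - <<'E'
from h import *
d=np.load('a_top.npy');c=calibration('top');W=cloud(c,d)
d2=np.load('a_side.npy');c2=calibration('side');W2=cloud(c2,d2)
def reg(x0,x1,y0,y1,z0,z1,w=W):
    m=(w[...,0]>x0)&(w[...,0]<x1)&(w[...,1]>y0)&(w[...,1]<y1)&(w[...,2]>z0)&(w[...,2]<z1); return w[m]
for nm,w in (('top',W),('side',W2)):
    p=reg(.5,.85,.2,.5,.17,.26,w); print(nm,'hook',len(p),cv2.minAreaRect(p[:,:2].astype(np.float32)),p[:,2].max())
    # cross-section by x bins
    for x in np.arange(p[:,0].min(),p[:,0].max(),.012):
        q=p[(p[:,0]>=x)&(p[:,0]<x+.012)]
        if len(q)==0: continue
        ym=p[:,1].mean(); a=q[q[:,1]<ym];b=q[q[:,1]>=ym]
        print(round(x+.006,3),[np.round([len(k),k[:,1].mean(),k[:,1].min(),k[:,1].max(),k[:,2].max(),k[:,2].min()],3).tolist() for k in (a,b) if len(k)])
    p=reg(.63,.75,.2,.45,.004,.03,w); print('base',len(p),cv2.minAreaRect(p[:,:2].astype(np.float32)),p[:,2].mean())
    p=reg(.5,.63,-.4,-.15,.17,.23,w)
    for y0,y1 in((-.24,-.17),(-.37,-.30)):
        q=p[(p[:,1]>y0)&(p[:,1]<y1)]; print('peg',len(q),np.round(q[q[:,0].argsort()][::max(1,len(q)//8)],3).tolist())
    p=reg(.55,.75,-.5,-.1,.19,.21,w); print('rail',cv2.minAreaRect(p[:,:2].astype(np.float32)))
    # rim of basket: top-level points
    p=reg(.47,.66,-.08,.16,.064,.074,w); 
    q=p
    yaw=np.deg2rad(-10.8)
    best=None
    for yd in np.arange(-14,-7,.25):
        y=np.deg2rad(yd);u=q[:,0]*np.cos(y)+q[:,1]*np.sin(y); 
        h=np.histogram(u,bins=np.arange(.4,.7,.003))[0]; sc=np.sort(h)[-3:].sum()
        if best is None or sc>best[0]: best=(sc,yd)
    print('yaw',best)
    y=np.deg2rad(best[1]);u=q[:,0]*np.cos(y)+q[:,1]*np.sin(y);v=-q[:,0]*np.sin(y)+q[:,1]*np.cos(y)
    h,e=np.histogram(u,bins=np.arange(.4,.7,.004)); print([(round(e[i],3),int(h[i])) for i in range(len(h)) if h[i]>5])
    h,e=np.histogram(v,bins=np.arange(-.0,.3,.004)); print([(round(e[i],3),int(h[i])) for i in range(len(h)) if h[i]>5])
E
```

```text
top hook 857 ((0.6637032628059387, 0.28248947858810425), (0.08189423382282257, 0.10841403156518936), 82.20381927490234) 0.2283294570788267
0.611 [[28.0, 0.255, 0.252, 0.261, 0.228, 0.207], [8.0, 0.323, 0.32, 0.326, 0.227, 0.223]]
0.623 [[22.0, 0.253, 0.251, 0.256, 0.214, 0.194], [30.0, 0.322, 0.319, 0.327, 0.227, 0.202]]
0.635 [[34.0, 0.252, 0.249, 0.257, 0.208, 0.191], [23.0, 0.32, 0.318, 0.324, 0.21, 0.193]]
0.647 [[38.0, 0.251, 0.247, 0.256, 0.219, 0.202], [38.0, 0.319, 0.315, 0.324, 0.207, 0.19]]
0.659 [[27.0, 0.249, 0.245, 0.253, 0.219, 0.213], [34.0, 0.317, 0.314, 0.323, 0.219, 0.207]]
0.671 [[31.0, 0.248, 0.244, 0.253, 0.222, 0.212], [28.0, 0.316, 0.313, 0.321, 0.219, 0.211]]
0.683 [[26.0, 0.246, 0.243, 0.251, 0.22, 0.214], [30.0, 0.314, 0.31, 0.319, 0.221, 0.213]]
0.695 [[65.0, 0.257, 0.237, 0.28, 0.225, 0.17], [31.0, 0.313, 0.31, 0.318, 0.221, 0.214]]
0.707 [[195.0, 0.263, 0.236, 0.28, 0.226, 0.171], [112.0, 0.298, 0.28, 0.317, 0.224, 0.17]]
0.719 [[15.0, 0.275, 0.267, 0.28, 0.224, 0.176], [42.0, 0.3, 0.281, 0.316, 0.225, 0.218]]
base 1797 ((0.6902771592140198, 0.32525181770
[... 5347 characters left out ...]
112), 14), (np.float64(0.116), 11), (np.float64(0.12), 9), (np.float64(0.124), 12), (np.float64(0.128), 11), (np.float64(0.132), 12), (np.float64(0.136), 11), (np.float64(0.14), 12), (np.float64(0.144), 14), (np.float64(0.148), 12), (np.float64(0.152), 15), (np.float64(0.156), 12), (np.float64(0.16), 11), (np.float64(0.164), 13), (np.float64(0.168), 15), (np.float64(0.172), 9), (np.float64(0.176), 16), (np.float64(0.18), 12), (np.float64(0.184), 15), (np.float64(0.188), 9), (np.float64(0.192), 13), (np.float64(0.196), 14), (np.float64(0.2), 14), (np.float64(0.204), 11), (np.float64(0.208), 13), (np.float64(0.212), 48), (np.float64(0.216), 97), (np.float64(0.22), 49), (np.float64(0.224), 56)]
```

>>> step_arm:
  dp:
    - [2.8,3.1,0]
    - [2.8,3.1,0]
    - [2.8,3.1,0]
    - [2.8,3.1,0]
    - [2.8,3.1,0]
    - [2.8,3.1,0]
    - [2.8,3.1,0]
    - [2.8,3.1,0]
    - [2.8,3.1,0]
    - [2.8,3.1,0]
    - [0.3,3.5,0]
    - [0.3,3.5,0]
    - [0.3,3.5,0]
    - [0.3,3.5,0]
    - [0.3,3.5,0]
    - [0.3,3.5,0]
    - [0.3,3.5,0]
    - [0.3,3.5,0]
    - [0.3,3.5,0]
    - [0.3,3.5,0]
  rot:
    - [0,0,0.14]
    - [0,0,0.14]
    - [0,0,0.14]
    - [0,0,0.14]
    - [0,0,0.14]
    - [0,0,0.14]
    - [0,0,0.14]
    - [0,0,0.14]
    - [0,0,0]
    - [0,0,0]
    - [0,0,0]
    - [0,0,0]
    - [0,0,0]
    - [0,0,0]
    - [0,0,0]
    - [0,0,0]
    - [0,0,0]
    - [0,0,0]
    - [0,0,0]
    - [0,0,0]
  hand: [1,1,1,1,1,1,1,1,1,1,1,1,1,1,1,1,1,1,1,1]

```text
t: 4.05
position: [0.4419, 0.1717, 0.3065]
ee_rot: [-1.11, 1.325, -1.349]
force: [0.6, 0.3, 0.2]
grip_width: 0.0853
```

```bash
cat >> h.py <<'E'
def st():
    s=get_state();R=Ro.from_rotvec(s['ee_rot']).as_matrix()
    print('t',round(float(s['t']),2),'p',np.round(s['position'],4),'tip dir',np.round(R[:,1],3),'jaw yaw',round(float(np.arctan2(R[1,2],R[0,2])),4),'jaw',np.round(R[:,2],3),'q',np.round(s['qpos'],2),'F',np.round(s['force'],1),'w',round(float(s['grip_width']),4)); return s
def reg(w,x0,x1,y0,y1,z0,z1):
    m=(w[...,0]>x0)&(w[...,0]<x1)&(w[...,1]>y0)&(w[...,1]<y1)&(w[...,2]>z0)&(w[...,2]<z1); return w[m]
E
python3 - <<'E'
from h import *
st()
for n in('top','side'):
    p,d=capture(n);save('c_'+n,p);w=cloud(calibration(n),d)
    q=reg(w,.36,.54,.2,.5,.056,.075)
    if len(q):
        k=cv2.kmeans(q[:,:2].astype(np.float32),2,None,(3,50,1e-4),5,0)[2];print(n,len(q),k)
E
```

```text
t 4.05 p [0.4419 0.1717 0.3065] tip dir [ 0.016 -0.005 -1.   ] jaw yaw -0.1778 jaw [ 0.984 -0.177  0.016] q [ 0.38  0.16 -0.26  1.14 -0.01  2.12] F [0.6 0.3 0.2] w 0.0853
side 281 [[0.44658446 0.4096536 ]
 [0.44015267 0.29724428]]
```

>>> step_arm:
  dp:
    - [0,3.2,0]
    - [0,3.2,0]
    - [0,3.2,0]
    - [-0.1,2.8,0]
    - [0,0,-3]
    - [0,0,-3]
    - [0,0,-3]
    - [0,0,-2]
    - [0,0,0]
  rot:
    - [0.005,0.016,-0.02]
    - [0,0,0]
    - [0,0,0]
    - [0,0,0]
    - [0,0,0]
    - [0,0,0]
    - [0,0,0]
    - [0,0,0]
    - [0,0,0]
  hand: [1,1,1,1,1,1,1,1,1]

```text
t: 5.05
position: [0.4424, 0.299, 0.1943]
ee_rot: [-1.107, 1.349, -1.353]
force: [-0.5, 0.7, -0.3]
grip_width: 0.0855
```

```bash
python3 - <<'E'
from h import *
st()
p,d=capture('wrist');save('d_w',p)
E
```

```text
t 5.05 p [0.4424 0.299  0.1943] tip dir [ 0.004  0.    -1.   ] jaw yaw -0.195 jaw [ 0.981 -0.194  0.004] q [ 0.6   0.34 -0.32  0.91 -0.    2.36] F [-0.5  0.7 -0.3] w 0.0855
```

View pics/d_w.png

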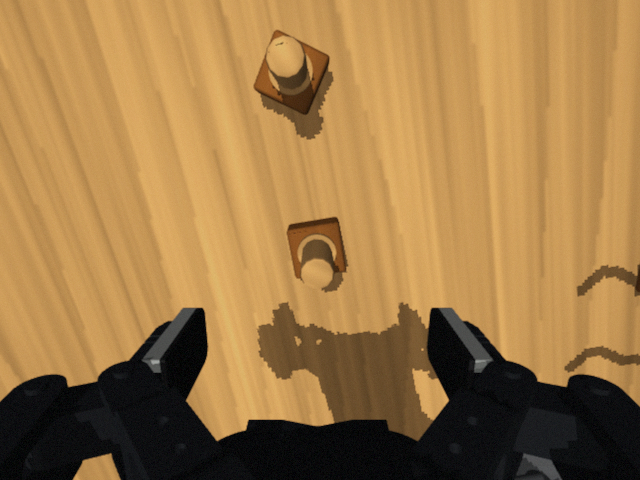

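>>> step_arm:
  dp:
    - [-0.2,-0.25,-2]
    - [0,0,-2.5]
    - [0,0,-2.5]
    - [0,0,-2.2]
    - [0,0,0]
    - [0,0,0]
    - [0,0,0]
    - [0,0,0]
    - [0,0,0]
    - [0,0,0]
  rot:
    - [0,0,0]
    - [0,0,0]
    - [0,0,0]
    - [0,0,0]
    - [0,0,0]
    - [0,0,0]
    - [0,0,0]
    - [0,0,0]
    - [0,0,0]
    - [0,0,0]
  hand: [1,1,1,1,1,0,0,0,0,0]

```text
t: 6.1
position: [0.451, 0.2999, 0.1169]
ee_rot: [-1.077, 1.342, -1.352]
force: [-0.7, 0.1, 0.5]
grip_width: 0.0181
```

```bash
python3 - <<'E'
from h import *
st()
E
```

```text
t 6.1 p [0.451  0.2999 0.1169] tip dir [ 0.027  0.015 -1.   ] jaw yaw -0.1987 jaw [ 0.98  -0.197  0.024] q [ 0.59  0.42 -0.43  0.69 -0.    2.36] F [-0.7  0.1  0.5] w 0.0181
```

>>> step_arm:
  dp:
    - [0,0,0]
    - [0,0,0]
    - [0,0,0]
  rot:
    - [0,0,0]
    - [0,0,0]
    - [0,0,0]
  hand: [1,1,1]

```text
t: 6.4
position: [0.4514, 0.3003, 0.1179]
ee_rot: [-1.075, 1.341, -1.352]
force: [0.4, -0.4, 0.6]
grip_width: 0.0608
```

```bash
python3 - <<'E'
from h import *
st()
p,d=capture('wrist');save('d_w2',p)
st()
p,d=capture('side');w=cloud(calibration('side'),d)
q=reg(w,.36,.54,.2,.35,.056,.07);print(len(q),q.mean(0));q=reg(w,.36,.54,.2,.35,.012,.025);print(cv2.minAreaRect(q[:,:2].astype(np.float32)))
E
```

```text
t 6.4 p [0.4514 0.3003 0.1179] tip dir [ 0.029  0.016 -0.999] jaw yaw -0.1985 jaw [ 0.98  -0.197  0.025] q [ 0.59  0.42 -0.43  0.69 -0.    2.36] F [ 0.4 -0.4  0.6] w 0.0608
t 6.45 p [0.4514 0.3003 0.1178] tip dir [ 0.029  0.016 -0.999] jaw yaw -0.1986 jaw [ 0.98  -0.197  0.025] q [ 0.59  0.42 -0.43  0.69 -0.    2.36] F [-0.4 -0.3 -0.5] w 0.0681
207 [0.45497998 0.30031562 0.06292844]
((0.45129331946372986, 0.29437151551246643), (0.03852954879403114, 0.03618432208895683), 85.38135528564453)
```

View pics/d_w2.png

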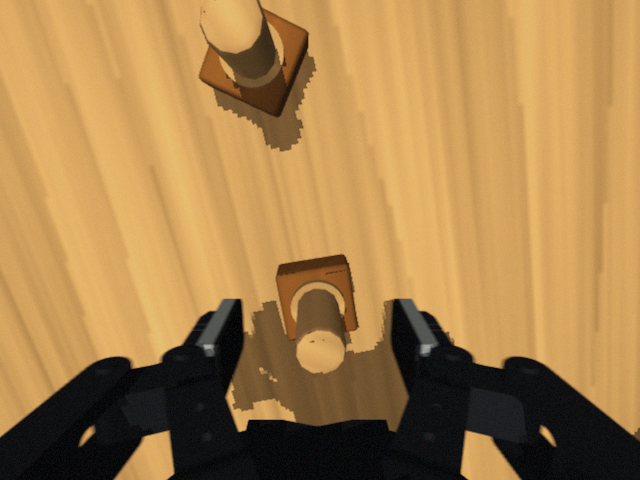

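>>> step_arm:
  dp:
    - [0,-0.1,0]
    - [0,0,0]
    - [0,0,-0.6]
    - [0,0,-0.6]
    - [0,0,-0.5]
    - [0,0,0]
  rot:
    - [-0.016,0.029,0]
    - [0,0,0]
    - [0,0,0]
    - [0,0,0]
    - [0,0,0]
    - [0,0,0]
  hand: [1,1,1,1,1,1]

```text
t: 7.1
position: [0.4504, 0.2987, 0.0982]
ee_rot: [-1.111, 1.354, -1.354]
force: [-0.5, -0.4, -0.4]
grip_width: 0.0856
```

```bash
python3 - <<'E'
from h import *
st()
E
```

```text
t 7.1 p [0.4504 0.2987 0.0982] tip dir [-0.001 -0.001 -1.   ] jaw yaw -0.1982 jaw [ 0.98  -0.197 -0.001] q [ 0.59  0.46 -0.43  0.69 -0.    2.35] F [-0.5 -0.4 -0.4] w 0.0856
```

>>> step_arm:
  dp:
    - [0,0,0.3]
    - [0,0,0]
    - [0,0,0]
    - [0,0,0]
    - [0,0,0]
    - [0,0,0]
    - [0,0,0]
    - [0,0,0]
    - [0,0,0]
    - [0,0,0]
  rot:
    - [0,0,0]
    - [0,0,0]
    - [0,0,0]
    - [0,0,0]
    - [0,0,0]
    - [0,0,0]
    - [0,0,0]
    - [0,0,0]
    - [0,0,0]
    - [0,0,0]
  hand: [1,0,0,0,0,0,0,0,0,0]

```text
t: 8.1
position: [0.4504, 0.2988, 0.1018]
ee_rot: [-1.11, 1.354, -1.354]
force: [0.7, 0.4, -0.1]
grip_width: 0.0186
```

```bash
python3 - <<'E'
from h import *
st()
E
```

```text
t 8.1 p [0.4504 0.2988 0.1018] tip dir [-0.001 -0.001 -1.   ] jaw yaw -0.1981 jaw [ 0.98  -0.197 -0.001] q [ 0.59  0.45 -0.43  0.69 -0.    2.35] F [ 0.7  0.4 -0.1] w 0.0186
```

>>> step_arm:
  dp:
    - [0,0,2]
    - [0,0,3]
    - [0,0,3]
    - [0,0,3]
    - [0,0,1.5]
    - [1,-3,0]
    - [1,-3,0]
    - [1,-3,0]
    - [1,-3,0]
    - [1,-3,0]
    - [1,-3,0]
    - [1,-3,0]
    - [0.8,-3,0]
    - [0.5,-2.5,0]
    - [0.2,-2,0]
    - [0,-1,0]
    - [0,0,0]
  rot:
    - [0,0,0]
    - [0,0,0]
    - [0,0,0]
    - [0,0,0]
    - [0,0,0]
    - [0,0,0]
    - [0,0,0]
    - [0,0,0]
    - [0,0,0]
    - [0,0,0]
    - [0,0,0]
    - [0,0,0]
    - [0,0,0]
    - [0,0,0]
    - [0,0,0]
    - [0,0,0]
    - [0,0,0]
  hand: [0,0,0,0,0,0,0,0,0,0,0,0,0,0,0,0,0]

```text
t: 9.8
position: [0.5349, -0.008, 0.2305]
ee_rot: [-1.114, 1.353, -1.351]
force: [0.4, 0.8, -0.4]
grip_width: 0.0185
```

```bash
python3 - <<'E'
from h import *
st();p,d=capture('side');save('e_s',p);p,d=capture('wrist');save('e_w',p)
E
```

```text
t 9.8 p [ 0.5349 -0.008   0.2305] tip dir [-0.003 -0.001 -1.   ] jaw yaw -0.1947 jaw [ 0.981 -0.194 -0.002] q [-0.01  0.32 -0.25  1.   -0.    1.75] F [ 0.4  0.8 -0.4] w 0.0185
```

View pics/e_s.png

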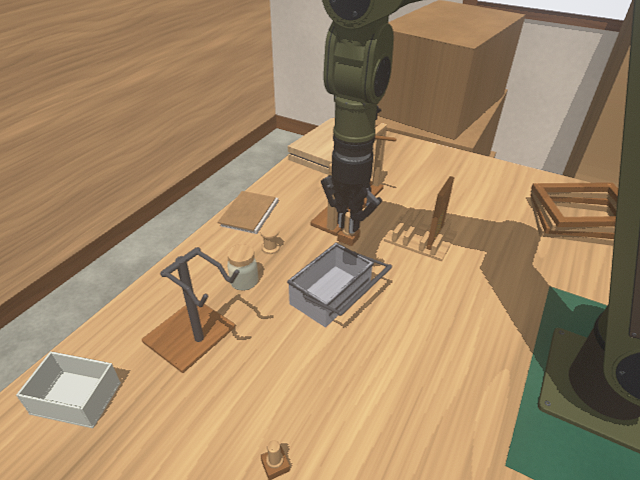

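View pics/e_w.png

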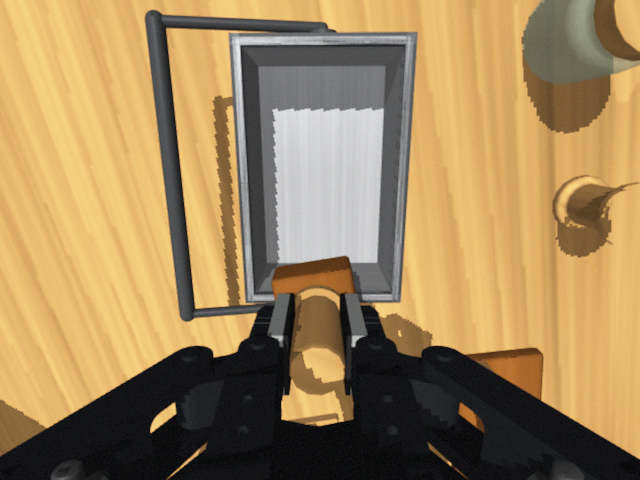

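The wrist view shows the stamp held (around column 318, row 310) over the basket's near end. The basket is empty and its handle is folded to the left (column 165). Next I'll move in 1 cm and lower it.

>>> step_arm:
  dp:
    - [0.2,0.8,0]
    - [0,0,-2]
    - [0,0,-2.5]
    - [0,0,-2.5]
    - [0,0,-1.5]
    - [0,0,-0.8]
    - [0,0,0]
    - [0,0,0]
  rot:
    - [0,0,0]
    - [0,0,0]
    - [0,0,0]
    - [0,0,0]
    - [0,0,0]
    - [0,0,0]
    - [0,0,0]
    - [0,0,0]
  hand: [0,0,0,0,0,0,0,0]

```text
t: 10.7
position: [0.5383, 0.0132, 0.1365]
ee_rot: [-1.114, 1.341, -1.338]
force: [0.1, -0.0, -0.2]
grip_width: 0.0185
```

```bash
python3 - <<'E'
from h import *
st()
E
```

```text
t 10.7 p [0.5383 0.0132 0.1365] tip dir [ 0.002  0.004 -1.   ] jaw yaw -0.1795 jaw [ 0.984 -0.179  0.002] q [ 0.02  0.41 -0.39  0.77  0.    1.77] F [ 0.1 -0.  -0.2] w 0.0185
```

>>> step_arm:
  dp:
    - [-0.1,-0.6,0]
    - [0,0,0]
    - [0,-0.3,-0.5]
    - [0,0,-0.7]
    - [0,0,-0.6]
    - [0,0,-0.3]
    - [0,0,0]
  rot:
    - [0,0,0]
    - [0,0,0]
    - [0,0,0]
    - [0,0,0]
    - [0,0,0]
    - [0,0,0]
    - [0,0,0]
  hand: [0,0,0,0,0,0,0]

```text
t: 11.4
position: [0.5392, 0.0033, 0.1167]
ee_rot: [-1.109, 1.337, -1.34]
force: [-0.1, -0.7, -1.0]
grip_width: 0.0184
```

```bash
python3 - <<'E'
from h import *
st()
E
```

```text
t 11.4 p [0.5392 0.0033 0.1167] tip dir [ 0.008  0.004 -1.   ] jaw yaw -0.1801 jaw [ 0.984 -0.179  0.007] q [ 0.    0.43 -0.42  0.72  0.    1.76] F [-0.1 -0.7 -1. ] w 0.0184
```

>>> step_arm:
  dp:
    - [0,0,-0.4]
    - [0,0,-0.3]
    - [0,0,-0.2]
    - [0,0,0]
    - [0,0,0]
  rot:
    - [-0.004,0.008,-0.015]
    - [0,0,0]
    - [0,0,0]
    - [0,0,0]
    - [0,0,0]
  hand: [0,0,0,0,0]

```text
t: 11.9
position: [0.5392, 0.0035, 0.1065]
ee_rot: [-1.111, 1.353, -1.352]
force: [0.3, -0.8, -0.5]
grip_width: 0.0184
```

```bash
python3 - <<'E'
from h import *
st()
E
```

```text
t 11.9 p [0.5392 0.0035 0.1065] tip dir [-0.001 -0.    -1.   ] jaw yaw -0.1961 jaw [ 0.981 -0.195 -0.001] q [ 0.01  0.44 -0.42  0.7  -0.    1.77] F [ 0.3 -0.8 -0.5] w 0.0184
```

>>> step_arm:
  dp:
    - [0,0,0]
    - [0,0,0]
    - [0,0,0]
    - [0,0,0]
    - [0,0,0.5]
    - [0,0,1.5]
    - [0,0,2.5]
    - [0,0,3]
    - [0,0,3]
    - [0,0,2]
    - [0,0,0]
  rot:
    - [0,0,0]
    - [0,0,0]
    - [0,0,0]
    - [0,0,0]
    - [0,0,0]
    - [0,0,0]
    - [0,0,0]
    - [0,0,0]
    - [0,0,0]
    - [0,0,0]
    - [0,0,0]
  hand: [0.4,0.4,0.4,0.4,0.4,0.4,0.4,0.4,0.4,0.4,0.4]

```text
t: 13.0
position: [0.5381, 0.0035, 0.2382]
ee_rot: [-1.111, 1.353, -1.352]
force: [1.0, 0.3, 0.3]
grip_width: 0.0338
```

```bash
python3 - <<'E'
from h import *
st();p,d=capture('side');save('f_s',p)
w=cloud(calibration('side'),d)
q=reg(w,.36,.54,.34,.5,.056,.075);print(len(q),q.mean(0))
p,d=capture('wrist');save('f_w',p)
E
```

```text
t 13.0 p [0.5381 0.0035 0.2382] tip dir [-0.001 -0.    -1.   ] jaw yaw -0.1962 jaw [ 0.981 -0.195 -0.001] q [ 0.01  0.32 -0.23  1.02 -0.    1.77] F [1.  0.3 0.3] w 0.0338
156 [0.44679373 0.40961444 0.06319721]
```

View pics/f_w.png

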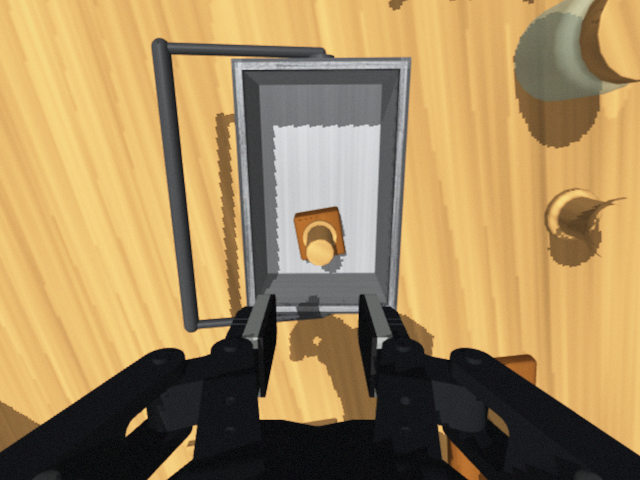

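The stamp stands upright in the basket (column 319, row 240). Now the second stamp.

>>> step_arm:
  dp:
    - [-0.7,3,0]
    - [-0.7,3,0]
    - [-0.7,3,0]
    - [-0.7,3,0]
    - [-0.7,3,0]
    - [-0.7,3,0]
    - [-0.7,3,0]
    - [-0.7,3,0]
    - [-0.7,3,0]
    - [-0.7,3,0]
    - [-0.7,3,0]
    - [-0.7,3,0]
    - [-0.5,2,0]
    - [0,1,0]
    - [0,0.4,0]
    - [0,0,0]
    - [0,0,0]
  rot:
    - [0,0,0]
    - [0,0,0]
    - [0,0,0]
    - [0,0,0]
    - [0,0,0]
    - [0,0,0]
    - [0,0,0]
    - [0,0,0]
    - [0,0,0]
    - [0,0,0]
    - [0,0,0]
    - [0,0,0]
    - [0,0,0]
    - [0,0,0]
    - [0,0,0]
    - [0,0,0]
    - [0,0,0]
  hand: [0.4,0.4,1,1,1,1,1,1,1,1,1,1,1,1,1,1,1]

```text
t: 14.8
position: [0.43, 0.4037, 0.2061]
ee_rot: [-1.162, 1.375, -1.358]
force: [0.2, -0.4, -0.5]
grip_width: 0.0853
```

```bash
python3 - <<'E'
from h import *
st();p,d=capture('side');
w=cloud(calibration('side'),d)
q=reg(w,.36,.54,.3,.5,.056,.068);print(len(q),q.mean(0));q=reg(w,.36,.54,.3,.5,.012,.025);print(cv2.minAreaRect(q[:,:2].astype(np.float32)))
p,d=capture('wrist');save('g_w',p)
E
```

```text
t 14.8 p [0.43   0.4037 0.2061] tip dir [-0.046 -0.025 -0.999] jaw yaw -0.2015 jaw [ 0.979 -0.2   -0.04 ] q [ 0.75  0.45 -0.1   1.06  0.01  2.52] F [ 0.2 -0.4 -0.5] w 0.0853
154 [0.44673541 0.4094625  0.06325636]
((0.4469427168369293, 0.4089200794696808), (0.036629997193813324, 0.03634728491306305), 52.340721130371094)
```

View pics/g_w.png

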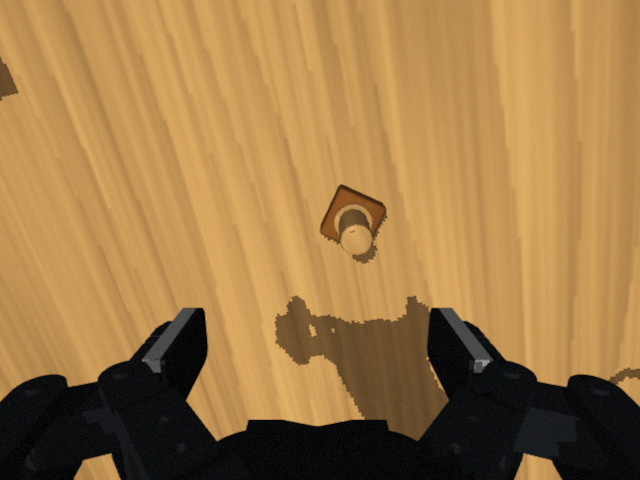

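>>> step_arm:
  dp:
    - [1,0.3,0]
    - [0.7,0.2,0]
    - [0,0,0]
    - [0,0,-1]
    - [0,0,-2]
    - [0,0,-2]
    - [0,0,-1.5]
    - [0,0,-0.8]
    - [0,0,-0.3]
    - [0,0,0]
    - [0,0,0]
  rot:
    - [0.015,-0.03,0]
    - [0.01,-0.016,0]
    - [0,0,0]
    - [0,0,0]
    - [0,0,0]
    - [0,0,0]
    - [0,0,0]
    - [0,0,0]
    - [0,0,0]
    - [0,0,0]
    - [0,0,0]
  hand: [1,1,1,1,1,1,1,1,1,1,1]

```text
t: 16.0
position: [0.4477, 0.4045, 0.1271]
ee_rot: [-1.104, 1.36, -1.359]
force: [0.3, 0.0, 0.5]
grip_width: 0.0854
```

```bash
python3 - <<'E'
from h import *
st()
E
```

```text
t 16.0 p [0.4477 0.4045 0.1271] tip dir [-0.     0.001 -1.   ] jaw yaw -0.2063 jaw [ 0.979 -0.205 -0.001] q [ 0.73  0.51 -0.23  0.83  0.    2.51] F [0.3 0.  0.5] w 0.0854
```

>>> step_arm:
  dp:
    - [0,0.4,-0.8]
    - [0,0,-0.8]
    - [0,0,-0.6]
    - [0,0,-0.3]
    - [0,0,0]
    - [0,0,0]
  rot:
    - [0,0,0]
    - [0,0,0]
    - [0,0,0]
    - [0,0,0]
    - [0,0,0]
    - [0,0,0]
  hand: [1,1,1,1,1,1]

```text
t: 16.6
position: [0.4486, 0.4099, 0.1015]
ee_rot: [-1.101, 1.36, -1.358]
force: [-0.0, -0.4, 0.6]
grip_width: 0.0848
```

```bash
python3 - <<'E'
from h import *
st()
E
```

```text
t 16.6 p [0.4486 0.4099 0.1015] tip dir [ 0.002  0.003 -1.   ] jaw yaw -0.2061 jaw [ 0.979 -0.205  0.001] q [ 0.74  0.54 -0.25  0.77  0.    2.52] F [-0.  -0.4  0.6] w 0.0848
```

Grip, lift, carry over the basket to (0.551, 0.072).

>>> step_arm:
  dp:
    - [0,0,0]
    - [0,0,0]
    - [0,0,0]
    - [0,0,0]
    - [0,0,0]
    - [0,0,0]
    - [0,0,0]
    - [0,0,0]
    - [0,0,0.5]
    - [0,0,2]
    - [0,0,3]
    - [0,0,3]
    - [0,0,3]
    - [0,0,1.5]
    - [0,0,0]
  rot:
    - [0,0,0]
    - [0,0,0]
    - [0,0,0]
    - [0,0,0]
    - [0,0,0]
    - [0,0,0]
    - [0,0,0]
    - [0,0,0]
    - [0,0,0]
    - [0,0,0]
    - [0,0,0]
    - [0,0,0]
    - [0,0,0]
    - [0,0,0]
    - [0,0,0]
  hand: [0,0,0,0,0,0,0,0,0,0,0,0,0,0,0]

```text
t: 18.1
position: [0.4472, 0.4084, 0.2373]
ee_rot: [-1.104, 1.36, -1.359]
force: [0.8, -0.0, -0.1]
grip_width: 0.0186
```

>>> step_arm:
  dp:
    - [0.5,-2,0]
    - [0.8,-3,0]
    - [0.9,-3,0]
    - [0.9,-3,0]
    - [0.9,-3,0]
    - [0.9,-3,0]
    - [0.9,-3,0]
    - [0.9,-3,0]
    - [0.9,-3,0]
    - [0.9,-3,0]
    - [0.9,-2.5,0]
    - [0.5,-1.5,0]
    - [0.2,-0.5,0]
    - [0,0,0]
    - [0,0,0]
  rot:
    - [0,0,0]
    - [0,0,0]
    - [0,0,0]
    - [0,0,0]
    - [0,0,0]
    - [0,0,0]
    - [0,0,0]
    - [0,0,0]
    - [0,0,0]
    - [0,0,0]
    - [0,0,0]
    - [0,0,0]
    - [0,0,0]
    - [0,0,0]
    - [0,0,0]
  hand: [0,0,0,0,0,0,0,0,0,0,0,0,0,0,0]

```text
t: 19.6
position: [0.5437, 0.0599, 0.2238]
ee_rot: [-1.121, 1.368, -1.353]
force: [-1.0, 0.1, -0.3]
grip_width: 0.019
```

```bash
python3 - <<'E'
from h import *
st();p,d=capture('wrist');save('h_w',p)
E
```

```text
t 19.6 p [0.5437 0.0599 0.2238] tip dir [-0.016 -0.002 -1.   ] jaw yaw -0.2034 jaw [ 0.979 -0.202 -0.016] q [ 0.11  0.35 -0.22  1.01  0.    1.88] F [-1.   0.1 -0.3] w 0.019
```

View pics/h_w.png

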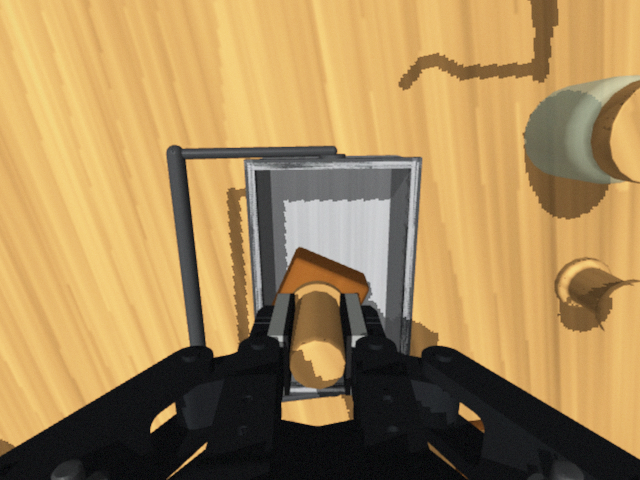

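>>> step_arm:
  dp:
    - [0.4,0.8,0]
    - [0.3,0.5,0]
    - [0,0,0]
    - [0,0,-1]
    - [0,0,-2]
    - [0,0,-2]
    - [0,0,-2]
    - [0,0,-1]
    - [0,0,-0.3]
    - [0,0,0]
  rot:
    - [0,-0.016,0]
    - [0,0,0]
    - [0,0,0]
    - [0,0,0]
    - [0,0,0]
    - [0,0,0]
    - [0,0,0]
    - [0,0,0]
    - [0,0,0]
    - [0,0,0]
  hand: [0,0,0,0,0,0,0,0,0,0]

```text
t: 20.65
position: [0.5502, 0.0786, 0.1364]
ee_rot: [-1.109, 1.35, -1.354]
force: [0.7, -0.5, -0.1]
grip_width: 0.0182
```

```bash
python3 - <<'E'
from h import *
st()
E
```

```text
t 20.65 p [0.5502 0.0786 0.1364] tip dir [ 0.002 -0.001 -1.   ] jaw yaw -0.1961 jaw [ 0.981 -0.195  0.002] q [ 0.14  0.43 -0.35  0.79 -0.    1.91] F [ 0.7 -0.5 -0.1] w 0.0182
```

>>> step_arm:
  dp:
    - [0,-0.4,0]
    - [0,0,-0.8]
    - [0,0,-0.8]
    - [0,0,-0.6]
    - [0,0,-0.4]
    - [0,0,0]
    - [0,0,0]
  rot:
    - [0,0,0]
    - [0,0,0]
    - [0,0,0]
    - [0,0,0]
    - [0,0,0]
    - [0,0,0]
    - [0,0,0]
  hand: [0,0,0,0,0,0,0]

```text
t: 21.35
position: [0.552, 0.0743, 0.1105]
ee_rot: [-1.104, 1.347, -1.355]
force: [0.6, -0.0, -0.3]
grip_width: 0.0185
```

```bash
python3 - <<'E'
from h import *
st()
E
```

```text
t 21.35 p [0.552  0.0743 0.1105] tip dir [ 0.007 -0.    -1.   ] jaw yaw -0.1964 jaw [ 0.981 -0.195  0.007] q [ 0.13  0.46 -0.38  0.72 -0.    1.9 ] F [ 0.6 -0.  -0.3] w 0.0185
```

>>> step_arm:
  dp:
    - [0,0,-0.25]
    - [0,0,-0.2]
    - [0,0,0]
    - [0,0,0]
    - [0,0,0]
    - [0,0,0]
    - [0,0,0]
    - [0,0,0]
    - [0,0,0.5]
    - [0,0,1.5]
    - [0,0,2.5]
    - [0,0,3]
    - [0,0,3]
    - [0,0,2]
    - [0,0,0]
    - [0,0,0]
  rot:
    - [0,0.007,0]
    - [0,0,0]
    - [0,0,0]
    - [0,0,0]
    - [0,0,0]
    - [0,0,0]
    - [0,0,0]
    - [0,0,0]
    - [0,0,0]
    - [0,0,0]
    - [0,0,0]
    - [0,0,0]
    - [0,0,0]
    - [0,0,0]
    - [0,0,0]
    - [0,0,0]
  hand: [0,0,0,0.4,0.4,0.4,0.4,0.4,0.4,0.4,0.4,0.4,0.4,0.4,0.4,0.4]

```text
t: 22.95
position: [0.5512, 0.0743, 0.2372]
ee_rot: [-1.11, 1.352, -1.353]
force: [0.4, -0.0, -0.2]
grip_width: 0.0342
```

```bash
python3 - <<'E'
from h import *
st();p,d=capture('wrist');save('i_w',p);p,d=capture('side');save('i_s',p)
w=cloud(calibration('side'),d)
q=reg(w,.42,.475,-.06,.17,.07,.12);o=q[:,1].argsort();print('bar',np.round(q[o][::len(q)//10],3).tolist())
E
```

```text
t 22.95 p [0.5512 0.0743 0.2372] tip dir [ 0. -0. -1.] jaw yaw -0.1962 jaw [ 0.981 -0.195  0.   ] q [ 0.13  0.35 -0.19  1.03 -0.    1.9 ] F [ 0.4 -0.  -0.2] w 0.0342
bar [[0.474, -0.038, 0.074], [0.438, -0.029, 0.075], [0.443, -0.006, 0.077], [0.448, 0.014, 0.08], [0.457, 0.034, 0.082], [0.454, 0.05, 0.078], [0.461, 0.069, 0.083], [0.461, 0.086, 0.079], [0.463, 0.104, 0.077], [0.468, 0.12, 0.081], [0.472, 0.139, 0.078]]
```

View pics/i_w.png

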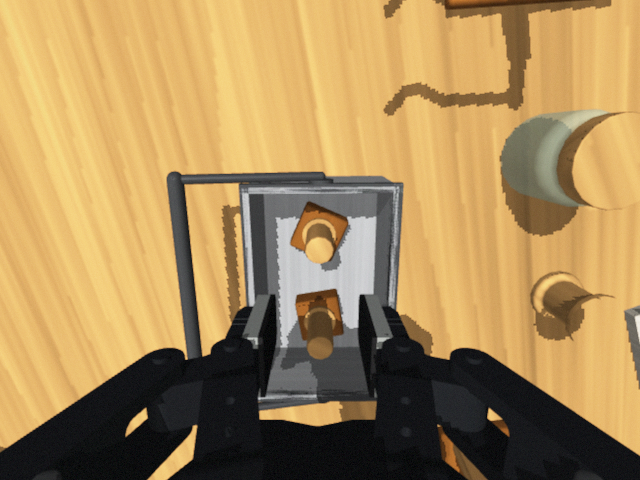

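View pics/i_s.png

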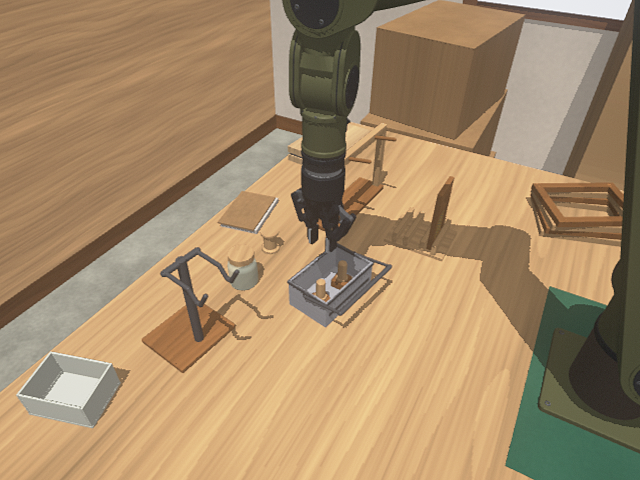

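Both stamps stand in the basket (wrist picture at 319,235 and 319,315). Next comes the bail: I'll push it up from below with the fingers shut and tilted 45° forward.

>>> step_arm:
  dp:
    - [-2,0,0]
    - [-3,0,0]
    - [-3,0,0]
    - [-3,0,0]
    - [-3,0,0]
    - [-2,0,0]
    - [-1,0,0]
    - [0,0,0]
    - [0,0,0]
    - [0,0,0]
    - [0,0,0]
    - [0,0,0]
    - [0,0,0]
    - [0,0,0]
    - [0,0,0]
  rot:
    - [0,0,0]
    - [0,0,0]
    - [0,0,0]
    - [0,0,0]
    - [0,0,0]
    - [0,0,0]
    - [0,0,0]
    - [-0.025,-0.137,0]
    - [-0.025,-0.137,0]
    - [-0.025,-0.137,0]
    - [-0.025,-0.137,0]
    - [-0.025,-0.137,0]
    - [-0.015,-0.08,0]
    - [0,0,0]
    - [0,0,0]
  hand: [0.4,0,0,0,0,0,0,0,0,0,0,0,0,0,0]

```text
t: 24.55
position: [0.3685, 0.0713, 0.2214]
ee_rot: [-0.564, 0.7, -1.663]
force: [-0.1, 0.6, 0.3]
grip_width: 0.0002
```

```bash
python3 - <<'E'
from h import *
s=st();p,d=capture('side');save('j_s',p)
E
```

```text
t 24.55 p [0.3685 0.0713 0.2214] tip dir [ 0.69  -0.134 -0.711] jaw yaw -0.2051 jaw [ 0.696 -0.145  0.703] q [ 0.49 -0.22 -1.17 -0.03 -0.46  2.1 ] F [-0.1  0.6  0.3] w 0.0002
```

View pics/j_s.png

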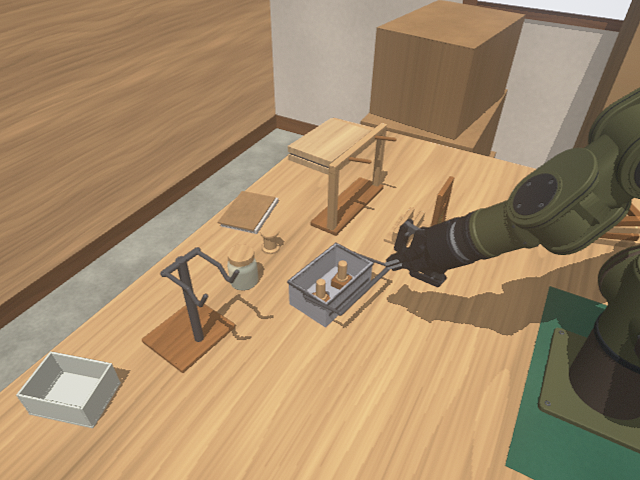

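>>> step_arm:
  dp:
    - [0,0,-1.5]
    - [0,0,-2]
    - [0,0,-2]
    - [0,0,-1.5]
    - [0,0,-0.8]
    - [0,0,0]
    - [0,0,0]
  rot:
    - [0,0,0]
    - [0,0,0]
    - [0,0,0]
    - [0,0,0]
    - [0,0,0]
    - [0,0,0]
    - [0,0,0]
  hand: [0,0,0,0,0,0,0]

```text
t: 25.3
position: [0.3864, 0.0805, 0.1569]
ee_rot: [-0.567, 0.715, -1.672]
force: [-0.4, -0.8, -0.3]
grip_width: 0.0
```

```bash
python3 - <<'E'
from h import *
s=st()
E
```

```text
t 25.3 p [0.3864 0.0805 0.1569] tip dir [ 0.681 -0.141 -0.719] jaw yaw -0.219 jaw [ 0.702 -0.156  0.695] q [ 0.49  0.01 -1.27 -0.36 -0.46  2.12] F [-0.4 -0.8 -0.3] w 0.0
```

>>> step_arm:
  dp:
    - [0,0,0]
    - [0,0,0]
    - [0,0,0]
    - [0,-0.5,-1]
    - [0,-0.5,-1.5]
    - [0,-0.4,-1.2]
    - [0,0,-0.5]
    - [0,0,0]
    - [0,0,0]
  rot:
    - [0.02,0.13,0]
    - [0.02,0.13,0]
    - [0,0,0]
    - [0,0,0]
    - [0,0,0]
    - [0,0,0]
    - [0,0,0]
    - [0,0,0]
    - [0,0,0]
  hand: [0,0,0,0,0,0,0,0,0]

```text
t: 26.2
position: [0.3894, 0.066, 0.119]
ee_rot: [-0.728, 0.906, -1.606]
force: [-0.3, 0.0, 0.1]
grip_width: -0.0
```

```bash
python3 - <<'E'
from h import *
s=st();p,d=capture('side');save('k_s',p);p,d=capture('wrist');save('k_w',p)
E
```

```text
t 26.2 p [0.3894 0.066  0.119 ] tip dir [ 0.508 -0.107 -0.855] jaw yaw -0.2139 jaw [ 0.835 -0.181  0.519] q [ 0.34  0.07 -1.17 -0.15 -0.27  2.05] F [-0.3  0.   0.1] w -0.0
```

View pics/k_s.png

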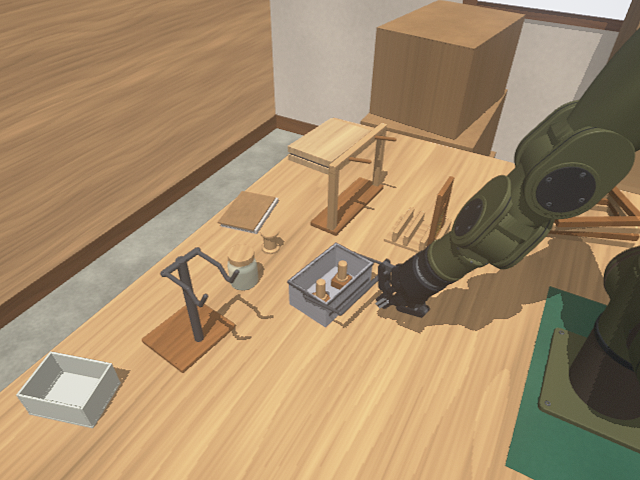

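View pics/k_w.png

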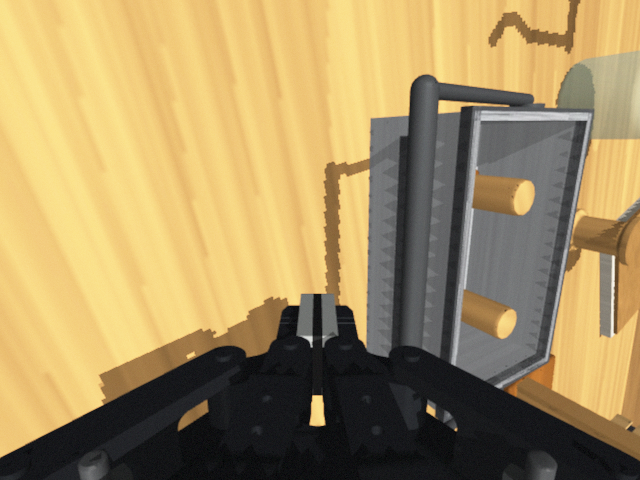

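```bash
python3 - <<'E'
from h import *
s=get_state();R=Ro.from_rotvec(s['ee_rot']).as_matrix()
p,d=capture('wrist');w=cloud(calibration('wrist'),d)
T=(w-s['position'])@R
m=(T[...,1]>-.02)&(T[...,1]<.085)&(np.abs(T[...,2])<.075)&(np.abs(T[...,0])<.03)
q=T[m]
for a in np.arange(0,.085,.005):
    k=q[(q[:,1]>=a)&(q[:,1]<a+.005)]
    if len(k): print(round(a,3),len(k),'z',np.round([k[:,2].min(),k[:,2].max()],3),'x',np.round([k[:,0].min(),k[:,0].max()],3))
E
```

```text
0.0 6155 z [-0.051  0.051] x [-0.018  0.008]
0.005 3623 z [-0.046  0.047] x [-0.018  0.009]
0.01 4029 z [-0.043  0.043] x [-0.013  0.009]
0.015 5387 z [-0.039  0.039] x [-0.014  0.009]
0.02 2654 z [-0.035  0.035] x [-0.014  0.013]
0.025 1480 z [-0.031  0.031] x [-0.014  0.012]
0.03 824 z [-0.019  0.019] x [-0.013  0.011]
0.035 466 z [-0.007  0.007] x [-0.012  0.011]
0.04 471 z [-0.014  0.014] x [-0.012 -0.006]
0.045 519 z [-0.014  0.014] x [-0.012 -0.006]
0.05 445 z [-0.014  0.014] x [-0.012 -0.006]
0.055 429 z [-0.014  0.014] x [-0.012 -0.006]
0.06 348 z [-0.014  0.038] x [-0.026 -0.006]
0.065 2294 z [-0.011  0.044] x [-0.03   0.014]
0.07 271 z [0.033 0.044] x [-0.03   0.016]
```

>>> step_arm:
  dp:
    - [0.4,-0.1,-0.7]
    - [0.5,-0.1,-0.8]
    - [0,0,0]
    - [0.4,-0.1,0.25]
    - [0.4,-0.1,0.25]
    - [0,0,0]
    - [0,0,0]
  rot:
    - [0,0,0]
    - [0,0,0]
    - [0,0,0]
    - [0,0,0]
    - [0,0,0]
    - [0,0,0]
    - [0,0,0]
  hand: [0,0,0,0,0,0,0]

```text
t: 27.05
position: [0.4103, 0.0633, 0.1132]
ee_rot: [-0.719, 0.9, -1.606]
force: [-0.4, 0.4, 0.7]
grip_width: -0.0
```

```bash
cat >> h.py <<'E'
def barrel(b):
    s=get_state();R=Ro.from_rotvec(s['ee_rot']).as_matrix(); print('bar in tool',np.round((np.array(b)-s['position'])@R,4))
E
python3 - <<'E'
from h import *
s=st();barrel([.456,.052,.077]);p,d=capture('wrist');save('l_w',p)
w=cloud(calibration('wrist'),d);R=Ro.from_rotvec(s['ee_rot']).as_matrix();T=(w-s['position'])@R
m=(T[...,1]>.04)&(T[...,1]<.085)&(T[...,2]>.016)&(T[...,2]<.05)&(np.abs(T[...,0])<.06);q=T[m];print(q.min(0),q.max(0),q.mean(0))
E
```

```text
t 27.05 p [0.4103 0.0633 0.1132] tip dir [ 0.516 -0.105 -0.85 ] jaw yaw -0.2155 jaw [ 0.831 -0.182  0.526] q [ 0.31  0.12 -1.15 -0.2  -0.26  2.02] F [-0.4  0.4  0.7] w -0.0
bar in tool [0.0017 0.0556 0.0209]
[-0.05999864  0.04925133  0.01727473] [0.02434613 0.0849998  0.04999923] [-0.02921454  0.05701686  0.0265911 ]
```

View pics/l_w.png

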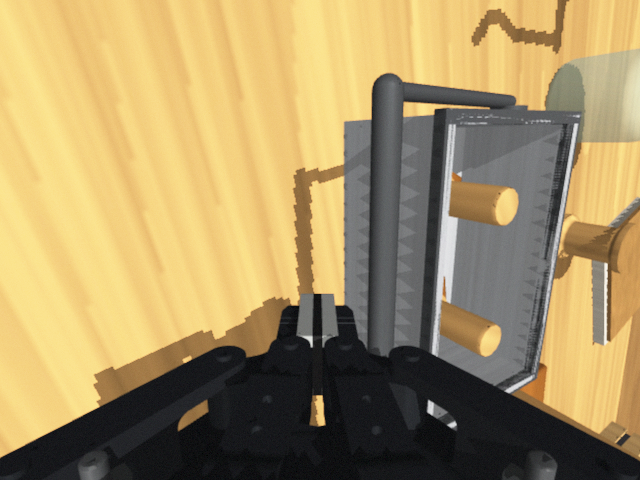

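The bar (column 385) lies just beside the shut fingers, 2–4 mm from contact. Next I'll follow the arc.

>>> step_arm:
  dp:
    - [0.2,0,0.15]
    - [0.25,0,1.1]
    - [0.45,-0.1,1.2]
    - [0.65,-0.13,1.15]
    - [0.8,-0.16,1.05]
    - [0.95,-0.19,0.9]
    - [0,0,0]
  rot:
    - [0,0,0]
    - [0,0,0]
    - [0,0,0]
    - [0,0,0]
    - [0,0,0]
    - [0,0,0]
    - [0,0,0]
  hand: [0,0,0,0,0,0,0]

```text
t: 27.8
position: [0.4379, 0.0571, 0.1676]
ee_rot: [-0.731, 0.907, -1.599]
force: [0.2, -0.4, 0.7]
grip_width: -0.0002
```

```bash
python3 - <<'E'
from h import *
s=st();p,d=capture('wrist');save('m_w',p);p,d=capture('side');save('m_s',p);
w=cloud(calibration('side'),d)
q=reg(w,.42,.6,-.06,.17,.085,.14);print(len(q)); 
R=Ro.from_rotvec(s['ee_rot']).as_matrix();T=(q-s['position'])@R
k=q[(np.abs(T[:,0])>.035)];o=k[:,1].argsort();print(np.round(k[o][::max(1,len(k)//14)],3).tolist())
E
```

```text
t 27.8 p [0.4379 0.0571 0.1676] tip dir [ 0.505 -0.103 -0.857] jaw yaw -0.2096 jaw [ 0.838 -0.178  0.515] q [ 0.26  0.03 -1.    0.05 -0.23  1.98] F [ 0.2 -0.4  0.7] w -0.0002
502
[[0.492, 0.082, 0.13], [0.487, 0.087, 0.124], [0.489, 0.093, 0.125], [0.49, 0.098, 0.124], [0.493, 0.104, 0.13], [0.491, 0.109, 0.125], [0.497, 0.115, 0.13], [0.492, 0.119, 0.128], [0.501, 0.123, 0.13], [0.526, 0.125, 0.103], [0.526, 0.127, 0.096], [0.529, 0.129, 0.096], [0.499, 0.13, 0.131], [0.507, 0.131, 0.123], [0.506, 0.133, 0.12]]
```

View pics/m_w.png

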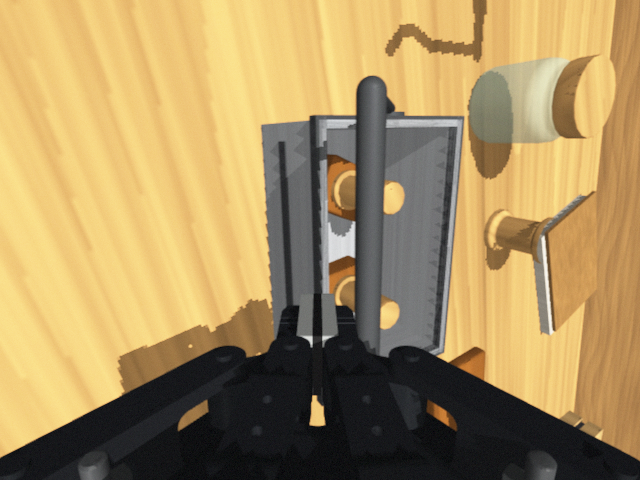

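View pics/m_s.png

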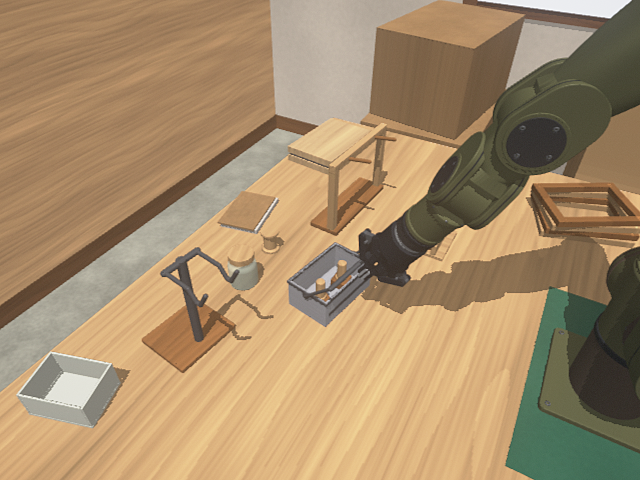

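>>> step_arm:
  dp:
    - [1.05,-0.2,0.8]
    - [1.15,-0.23,0.64]
    - [1.25,-0.25,0.45]
    - [1.3,-0.26,0.25]
    - [0.6,-0.1,0]
    - [0,0,0]
    - [0,0,0]
  rot:
    - [0,0,0]
    - [0,0,0]
    - [0,0,0]
    - [0,0,0]
    - [0,0,0]
    - [0,0,0]
    - [0,0,0]
  hand: [0,0,0,0,0,0,0]

```text
t: 28.6
position: [0.4891, 0.0451, 0.1839]
ee_rot: [-0.744, 0.914, -1.596]
force: [-0.4, -0.4, -0.2]
grip_width: -0.0002
```

```bash
cat > bail.py <<'E'
from h import *
s=st();p,d=capture('side');save('n_s%d'%(s['t']*100),p);
w=cloud(calibration('side'),d)
R=Ro.from_rotvec(s['ee_rot']).as_matrix()
q=reg(w,.42,.66,-.06,.17,.085,.2);T=(q-s['position'])@R
k=q[(np.abs(T[:,0])>.06)];e=np.array([.981,-.195]);c=np.array([.544,.037])
a=(k[:,:2]-c)@e; v=(k[:,:2]-c)@np.array([.195,.981])
for lo,hi in((.02,.075),(.075,.1)):
    m=(v>lo)&(v<hi)
    if m.any(): print('v',lo,hi,m.sum(),'e',np.round([a[m].mean(),a[m].min(),a[m].max()],3),'z',np.round([k[m,2].min(),k[m,2].max()],3))
m=k[:,2]>k[:,2].max()-.02;print('bar e',a[m].mean(),'z max',k[:,2].max(),'phi~',np.arctan2(k[:,2].max()-.005-.062,-a[m].mean()))
q=reg(w,.42,.66,-.06,.17,.064,.074);u=(q[:,:2]-c)@e;vv=(q[:,:2]-c)@np.array([.195,.981])
print('rim u',np.round(np.percentile(u,[1,99]),3),'v',np.round(np.percentile(vv,[1,99]),3))
E
python3 bail.py; ls pics | tail -1
```

```text
t 28.6 p [0.4891 0.0451 0.1839] tip dir [ 0.494 -0.104 -0.863] jaw yaw -0.2057 jaw [ 0.845 -0.176  0.505] q [ 0.19  0.08 -0.88  0.12 -0.2   1.92] F [-0.4 -0.4 -0.2] w -0.0002
v 0.02 0.075 39 e [-0.017 -0.02  -0.012] z [0.148 0.156]
v 0.075 0.1 101 e [-0.012 -0.021 -0.001] z [0.085 0.157]
bar e -0.01695552234933972 z max 0.1568056066606061 phi~ 1.38419041764716
rim u [-0.05   0.055] v [-0.075  0.084]
n_s2860.png
```

>>> step_arm:
  dp:
    - [0.6,-0.12,0.1]
    - [0.6,-0.12,0.05]
    - [0.5,-0.1,0]
    - [0,0,0]
    - [0,0,0]
  rot:
    - [0,0,0]
    - [0,0,0]
    - [0,0,0]
    - [0,0,0]
    - [0,0,0]
  hand: [0,0,0,0,0]

```text
t: 29.15
position: [0.5062, 0.0416, 0.1848]
ee_rot: [-0.746, 0.915, -1.595]
force: [-0.0, -0.2, 0.4]
grip_width: -0.0001
```

```bash
python3 bail.py; ls pics | tail -2
```

```text
t 29.15 p [0.5062 0.0416 0.1848] tip dir [ 0.493 -0.104 -0.864] jaw yaw -0.2045 jaw [ 0.846 -0.175  0.504] q [ 0.17  0.1  -0.84  0.13 -0.19  1.9 ] F [-0.  -0.2  0.4] w -0.0001
v 0.02 0.075 44 e [-0.    -0.004  0.004] z [0.148 0.159]
v 0.075 0.1 101 e [-0.    -0.004  0.005] z [0.087 0.158]
bar e -0.0006113371125406879 z max 0.1587039990698478 phi~ 1.5641300083920497
rim u [-0.05   0.054] v [-0.079  0.083]
n_s2860.png
n_s2915.png
```

Bail upright at about 1.564 rad, and the basket hasn't moved. Backing off, then turning the tool vertical.

>>> step_arm:
  dp:
    - [-0.6,0.1,-0.3]
    - [-1.5,0.3,0]
    - [-2,0.4,0.5]
    - [-2,0.4,2]
    - [0,0,3]
    - [0,0,3]
    - [0,0,2]
    - [0,0,0]
    - [0,0,0]
    - [0,0,0]
    - [0,0,0]
    - [0,0,0]
    - [0,0,0]
  rot:
    - [0,0,0]
    - [0,0,0]
    - [0,0,0]
    - [0,0,0]
    - [0,0,0]
    - [0,0,0]
    - [0,0,0]
    - [0.027,0.137,0]
    - [0.027,0.137,0]
    - [0.027,0.137,0]
    - [0.022,0.11,0]
    - [0,0,0]
    - [0,0,0]
  hand: [0,0,0,0,0,0,0,0,0,0.8,0.8,0.8,0.8]

```text
t: 30.5
position: [0.4215, 0.0543, 0.285]
ee_rot: [-1.139, 1.376, -1.34]
force: [-0.6, 0.1, -1.0]
grip_width: 0.0581
```

```bash
python3 bail.py; ls pics | tail -1
```

```text
t 30.5 p [0.4215 0.0543 0.285 ] tip dir [-0.034 -0.002 -0.999] jaw yaw -0.196 jaw [ 0.98  -0.195 -0.033] q [ 0.13  0.12 -0.37  1.12  0.    1.89] F [-0.6  0.1 -1. ] w 0.0581
v 0.02 0.075 55 e [-0.001 -0.004  0.005] z [0.148 0.158]
v 0.075 0.1 101 e [-0.    -0.004  0.005] z [0.086 0.159]
bar e -0.00021034867578787598 z max 0.15870428293468708 phi~ 1.568502559261376
rim u [-0.05   0.054] v [-0.083  0.083]
n_s3050.png
```

>>> step_arm:
  dp:
    - [2,-0.3,0]
    - [3,-0.4,0]
    - [3,-0.4,0]
    - [2.2,-0.3,0]
    - [1.2,-0.2,0]
    - [0.6,-0.1,0]
    - [0,0,0]
    - [0,0,0]
  rot:
    - [0,-0.034,0]
    - [0,0,0]
    - [0,0,0]
    - [0,0,0]
    - [0,0,0]
    - [0,0,0]
    - [0,0,0]
    - [0,0,0]
  hand: [0.8,0.8,0.8,0.8,0.8,0.8,0.8,0.8]

```text
t: 31.35
position: [0.5329, 0.039, 0.2859]
ee_rot: [-1.11, 1.339, -1.355]
force: [-0.7, -0.1, -0.2]
grip_width: 0.0686
```

```bash
python3 - <<'E'
from h import *
s=st();p,d=capture('wrist');save('o_w',p)
E
```

```text
t 31.35 p [0.5329 0.039  0.2859] tip dir [ 0.009 -0.005 -1.   ] jaw yaw -0.1895 jaw [ 0.982 -0.188  0.009] q [ 0.08  0.28 -0.16  1.12 -0.01  1.84] F [-0.7 -0.1 -0.2] w 0.0686
```

View pics/o_w.png

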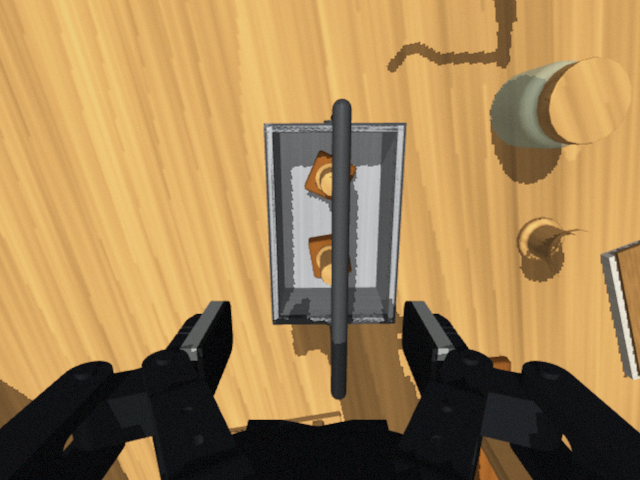

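>>> step_arm:
  dp:
    - [0.6,-0.1,0]
    - [0.4,-0.1,0]
    - [0,0,-1]
    - [0,0,-2]
    - [0,0,-2]
    - [0,0,-1.2]
    - [0,0,-0.5]
    - [0,0,0]
    - [0,0,0]
  rot:
    - [0.005,0.009,0]
    - [0,0,0]
    - [0,0,0]
    - [0,0,0]
    - [0,0,0]
    - [0,0,0]
    - [0,0,0]
    - [0,0,0]
    - [0,0,0]
  hand: [0.8,0.8,0.8,0.8,0.8,0.8,0.8,0.8,0.8]

```text
t: 32.3
position: [0.5418, 0.0368, 0.2144]
ee_rot: [-1.115, 1.35, -1.346]
force: [-0.8, -0.6, 0.7]
grip_width: 0.0684
```

```bash
python3 bail.py
```

```text
t 32.3 p [0.5418 0.0368 0.2144] tip dir [-0.002  0.001 -1.   ] jaw yaw -0.1896 jaw [ 0.982 -0.188 -0.003] q [ 0.07  0.34 -0.26  0.97  0.    1.83] F [-0.8 -0.6  0.7] w 0.0684
v 0.02 0.075 40 e [-0.001 -0.005  0.005] z [0.148 0.16 ]
v 0.075 0.1 103 e [-0.    -0.005  0.003] z [0.085 0.158]
bar e -0.0006787078442474509 z max 0.15996271162708475 phi~ 1.5634955954178087
rim u [-0.05   0.055] v [-0.083  0.083]
```

>>> step_arm:
  dp:
    - [0.2,0,-0.4]
    - [0,0,-0.3]
    - [0,0,-0.1]
    - [0,0,0]
    - [0,0,0]
    - [0,0,0]
    - [0,0,0]
    - [0,0,0]
    - [0,0,0]
    - [0,0,0]
    - [0,0,0]
    - [0,0,0]
    - [0,0,0]
  rot:
    - [0,0,-0.006]
    - [0,0,0]
    - [0,0,0]
    - [0,0,0]
    - [0,0,0]
    - [0,0,0]
    - [0,0,0]
    - [0,0,0]
    - [0,0,0]
    - [0,0,0]
    - [0,0,0]
    - [0,0,0]
    - [0,0,0]
  hand: [0.8,0.8,0.8,0.8,0,0,0,0,0,0,0,0,0]

```text
t: 33.65
position: [0.5457, 0.0369, 0.2084]
ee_rot: [-1.107, 1.35, -1.352]
force: [-0.3, -0.1, 0.1]
grip_width: 0.0077
```

```bash
python3 bail.py
```

```text
t 33.65 p [0.5457 0.0369 0.2084] tip dir [ 0.003  0.001 -1.   ] jaw yaw -0.1957 jaw [ 0.981 -0.194  0.003] q [ 0.07  0.35 -0.26  0.95  0.    1.83] F [-0.3 -0.1  0.1] w 0.0077
v 0.02 0.075 34 e [-0.002 -0.005  0.003] z [0.149 0.158]
v 0.075 0.1 105 e [-0.001 -0.006  0.004] z [0.086 0.158]
bar e -0.001705516727844221 z max 0.1584996791836722 phi~ 1.552158892589379
rim u [-0.05   0.055] v [-0.083  0.085]
```

>>> step_arm:
  dp:
    - [0,0,0.5]
    - [0,0,1]
    - [0,0,1.5]
    - [0,0,2]
    - [0,0,2]
    - [0,0,2]
    - [0,0,1.5]
    - [0,0,1]
    - [0,0,0]
    - [0,0,0]
  rot:
    - [0,0,0]
    - [0,0,0]
    - [0,0,0]
    - [0,0,0]
    - [0,0,0]
    - [0,0,0]
    - [0,0,0]
    - [0,0,0]
    - [0,0,0]
    - [0,0,0]
  hand: [0,0,0,0,0,0,0,0,0,0]

```text
t: 34.7
position: [0.5394, 0.0365, 0.3248]
ee_rot: [-1.121, 1.363, -1.347]
force: [0.3, 0.8, -5.8]
grip_width: 0.0079
```

```bash
python3 - <<'E'
from h import *
s=st();p,d=capture('side');save('p_s',p)
E
```

```text
t 34.7 p [0.5394 0.0365 0.3248] tip dir [-0.014  0.    -1.   ] jaw yaw -0.1966 jaw [ 0.981 -0.195 -0.014] q [ 0.07  0.29 -0.04  1.25  0.    1.83] F [ 0.3  0.8 -5.8] w 0.0079
```

View pics/p_s.png

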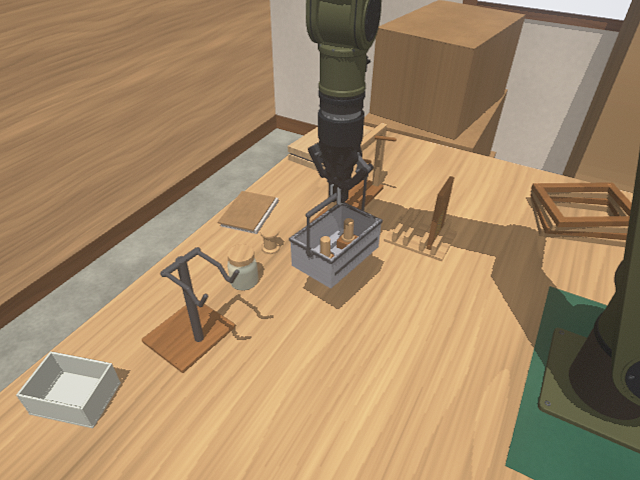

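>>> step_arm:
  dp:
    - [-0.3,1,0]
    - [-0.3,2,0]
    - [-0.3,2.5,0]
    - [0,2.5,0]
    - [0,2.5,0]
    - [0,2.5,0]
    - [0,2.5,-0.3]
    - [0,2.5,-0.3]
    - [0,2.5,-0.3]
    - [0,2,-0.3]
    - [0,1.5,-0.3]
    - [0,0.8,0]
    - [0,0,0]
    - [0,0,0]
    - [0,0,0]
  rot:
    - [0,-0.014,0]
    - [0,0,0]
    - [0,0,0]
    - [0,0,0.03]
    - [0,0,0.03]
    - [0,0,0]
    - [0,0,0]
    - [0,0,0]
    - [0,0,0]
    - [0,0,0]
    - [0,0,0]
    - [0,0,0]
    - [0,0,0]
    - [0,0,0]
    - [0,0,0]
  hand: [0,0,0,0,0,0,0,0,0,0,0,0,0,0,0]

```text
t: 36.25
position: [0.5184, 0.2978, 0.297]
ee_rot: [-1.159, 1.318, -1.303]
force: [-0.1, 0.2, -5.6]
grip_width: 0.0079
```

```bash
cat > look.py <<'E'
from h import *
import sys
s=st()
p,d=capture('side');save(sys.argv[1]+'_s',p);np.save('side.npy',d)
cv2.imwrite('pics/'+sys.argv[1]+'_sz.png',cv2.resize(p[180:380,130:330,::-1],None,fx=3,fy=3))
p,d=capture('top');cv2.imwrite('pics/'+sys.argv[1]+'_tz.png',cv2.resize(p[140:320,100:320,::-1],None,fx=3,fy=3));np.save('top.npy',d)
E
python3 look.py q
```

```text
t 36.25 p [0.5184 0.2978 0.297 ] tip dir [-0.018 -0.003 -1.   ] jaw yaw -0.1339 jaw [ 0.991 -0.133 -0.017] q [0.52 0.4  0.05 1.24 0.01 2.22] F [-0.1  0.2 -5.6] w 0.0079
```

View pics/q_sz.png

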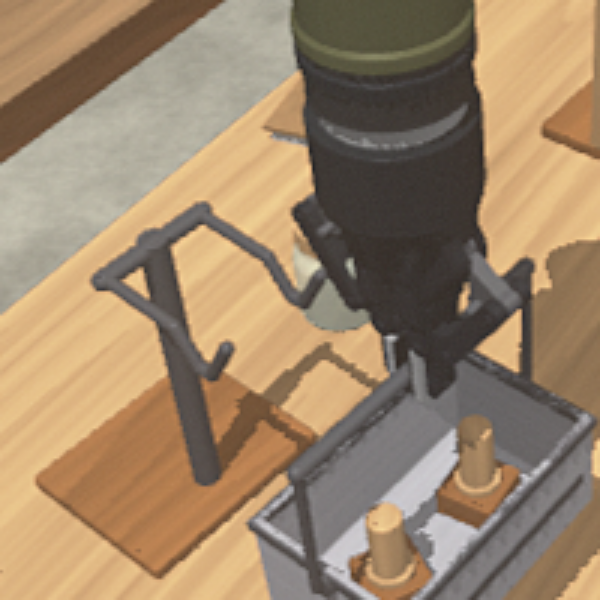

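View pics/q_tz.png

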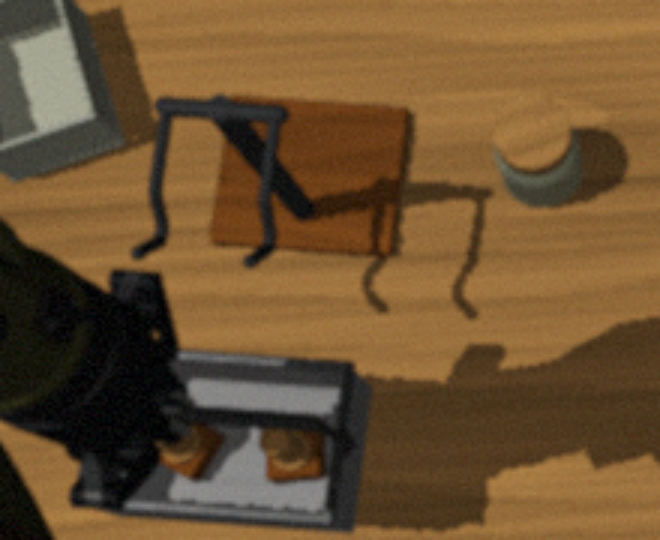

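```bash
cat > bar.py <<'E'
from h import *
s=get_state();R=Ro.from_rotvec(s['ee_rot']).as_matrix()
for n in('side','top'):
    w=cloud(calibration(n),np.load(n+'.npy'))
    g=s['position']+.055*R[:,1]
    q=w.reshape(-1,3);q=q[~np.isnan(q[:,0])];T=(q-s['position'])@R
    m=(np.abs(T[:,1]-.054)<.012)&(np.abs(T[:,0])>.03)&(np.abs(T[:,0])<.1)&(np.abs(T[:,2])<.03)
    k=q[m];t=T[m]
    print(n,len(k),'tool x range',np.round([t[:,0].min(),t[:,0].max()],3),'y,z mean',np.round(t[:,1:].mean(0),4),'world z max',k[:,2].max())
    a=np.polyfit(k[:,1],k[:,0],1);print('bar yaw',-np.arctan(a[0]),'x at y=.286',np.polyval(a,.286), 'y range',k[:,1].min(),k[:,1].max())
E
python3 bar.py
```

```text
side 358 tool x range [-0.089  0.089] y,z mean [ 0.0542 -0.0026] world z max 0.24680412541170227
bar yaw -0.1291794156323729 x at y=.286 0.5137348342458862 y range 0.2091975856418213 0.3855663040289855
top 210 tool x range [0.03 0.09] y,z mean [ 0.0518 -0.0007] world z max 0.2508724976236135
bar yaw -0.12395388141059152 x at y=.286 0.5148738855287975 y range 0.2080069480985552 0.2675404205160912
```

>>> step_arm:
  dp:
    - [0,-0.5,0.2]
    - [0.5,-0.5,0.2]
    - [1,-0.1,0]
    - [1.5,0,0]
    - [1.5,0,0]
    - [1.5,0,0]
    - [1.5,0,0]
    - [1.2,0,0]
    - [0.7,0,0]
    - [0,0,0]
    - [0,0,0]
  rot:
    - [0,-0.018,0]
    - [0,0,0]
    - [0,0,0]
    - [0,0,0]
    - [0,0,0]
    - [0,0,0]
    - [0,0,0]
    - [0,0,0]
    - [0,0,0]
    - [0,0,0]
    - [0,0,0]
  hand: [0,0,0,0,0,0,0,0,0,0,0]

```text
t: 37.45
position: [0.6226, 0.2802, 0.3026]
ee_rot: [-1.135, 1.306, -1.318]
force: [0.1, 0.4, -5.1]
grip_width: 0.0076
```

```bash
python3 look.py r; python3 bar.py
```

```text
t 37.45 p [0.6226 0.2802 0.3026] tip dir [ 0.007 -0.003 -1.   ] jaw yaw -0.1415 jaw [ 0.99  -0.141  0.008] q [ 0.42  0.54  0.3   1.32 -0.01  2.14] F [ 0.1  0.4 -5.1] w 0.0076
side 341 tool x range [-0.089  0.091] y,z mean [ 0.0547 -0.0025] world z max 0.2529590475396129
bar yaw -0.143390283543516 x at y=.286 0.6208172116818886 y range 0.1907083213090043 0.36784529381271835
top 198 tool x range [0.031 0.09 ] y,z mean [ 0.0522 -0.0008] world z max 0.25421598124779904
bar yaw -0.13145466624903926 x at y=.286 0.6219646549400805 y range 0.1906277508323668 0.24997751130430415
```

View pics/r_sz.png

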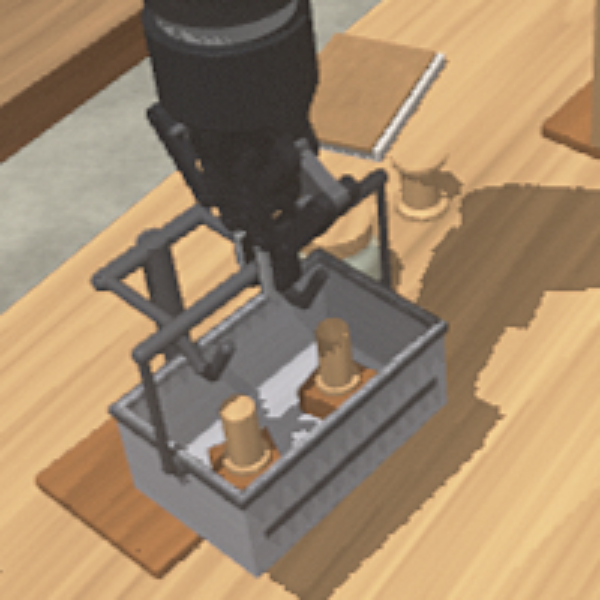

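View pics/r_tz.png

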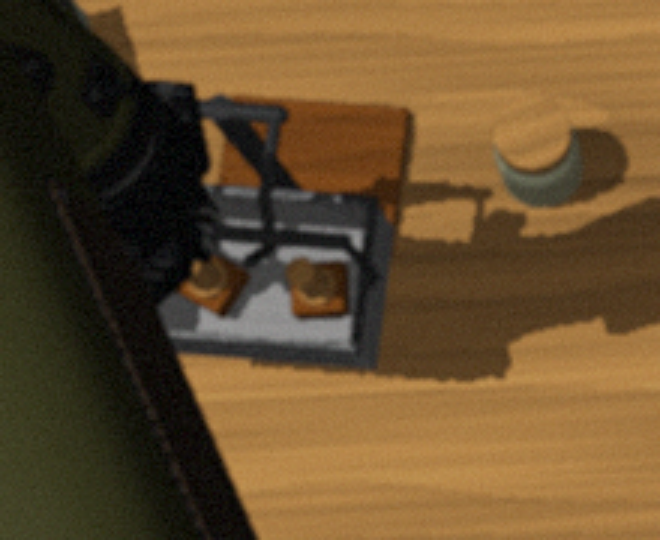

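>>> step_arm:
  dp:
    - [0.6,0.2,0]
    - [0.5,0.2,0]
    - [0,0,0]
    - [0,0,-0.6]
    - [0,0,-0.8]
    - [0,0,-0.6]
    - [0,0,0]
    - [0,0,0]
  rot:
    - [0,0.007,0.004]
    - [0,0,0]
    - [0,0,0]
    - [0,0,0]
    - [0,0,0]
    - [0,0,0]
    - [0,0,0]
    - [0,0,0]
  hand: [0,0,0,0,0,0,0,0]

```text
t: 38.35
position: [0.6321, 0.2851, 0.2807]
ee_rot: [-1.147, 1.308, -1.31]
force: [-0.3, 0.4, -5.6]
grip_width: 0.0077
```

```bash
python3 look.py s; python3 bar.py
```

```text
t 38.35 p [0.6321 0.2851 0.2807] tip dir [-0.002 -0.004 -1.   ] jaw yaw -0.135 jaw [ 0.991 -0.135 -0.002] q [ 0.42  0.57  0.3   1.3  -0.    2.13] F [-0.3  0.4 -5.6] w 0.0077
side 395 tool x range [-0.088  0.091] y,z mean [ 0.0557 -0.004 ] world z max 0.23027396284458776
bar yaw -0.14186867066402775 x at y=.286 0.6279604060803952 y range 0.19550143917193233 0.37248226668836626
top 218 tool x range [0.03  0.091] y,z mean [ 0.0534 -0.0012] world z max 0.23492776241266108
bar yaw -0.11448768932590833 x at y=.286 0.6298232172921103 y range 0.19520359928147557 0.257692086276345
```

View pics/s_sz.png

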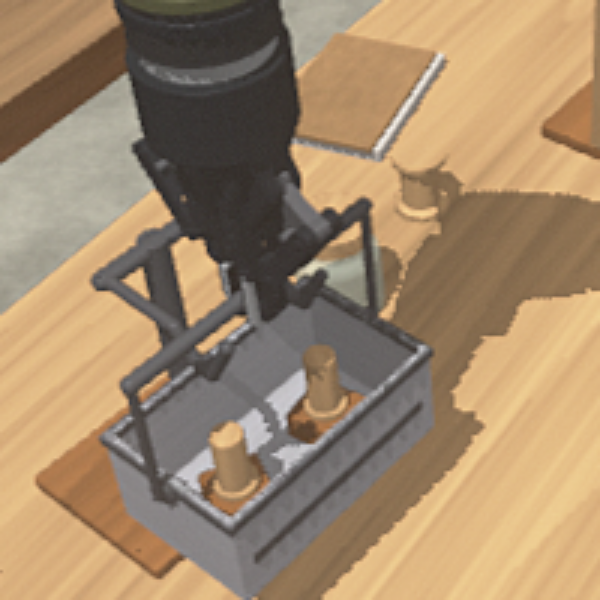

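>>> step_arm:
  dp:
    - [0.3,0,0]
    - [0,0,0]
    - [0,0,-0.6]
    - [0,0,-0.6]
    - [0,0,-0.5]
    - [0,0,0]
    - [0,0,0]
  rot:
    - [0,0,0]
    - [0,0,0]
    - [0,0,0]
    - [0,0,0]
    - [0,0,0]
    - [0,0,0]
    - [0,0,0]
  hand: [0,0,0,0,0,0,0]

```text
t: 39.15
position: [0.6357, 0.2852, 0.2629]
ee_rot: [-1.145, 1.307, -1.31]
force: [1.0, 0.2, -4.7]
grip_width: 0.008
```

```bash
python3 -c "
from h import *
st()"
```

```text
t 39.15 p [0.6357 0.2852 0.2629] tip dir [-0.001 -0.003 -1.   ] jaw yaw -0.1352 jaw [ 0.991 -0.135 -0.001] q [ 0.42  0.58  0.27  1.26 -0.    2.13] F [ 1.   0.2 -4.7] w 0.008
```

>>> step_arm:
  dp:
    - [0,0,-0.3]
    - [0,0,-0.25]
    - [0,0,-0.2]
    - [0,0,0]
    - [0,0,0]
  rot:
    - [0,0,0]
    - [0,0,0]
    - [0,0,0]
    - [0,0,0]
    - [0,0,0]
  hand: [0,0,0,0,0]

```text
t: 39.65
position: [0.636, 0.2853, 0.2564]
ee_rot: [-1.143, 1.306, -1.31]
force: [-0.3, 0.9, -5.3]
grip_width: 0.0078
```

```bash
python3 look.py u; python3 bar.py
```

```text
t 39.65 p [0.636  0.2853 0.2564] tip dir [ 0.001 -0.002 -1.   ] jaw yaw -0.1352 jaw [ 0.991 -0.135  0.001] q [ 0.42  0.58  0.26  1.24 -0.    2.13] F [-0.3  0.9 -5.3] w 0.0078
side 440 tool x range [-0.088  0.09 ] y,z mean [ 0.0537 -0.0015] world z max 0.21398541350609007
bar yaw -0.143598670088242 x at y=.286 0.6344151992337667 y range 0.19616944228704472 0.3730012750954996
top 233 tool x range [0.03  0.091] y,z mean [ 0.0516 -0.0002] world z max 0.21428687438409266
bar yaw -0.17785306638149193 x at y=.286 0.638366019042838 y range 0.1953577035330918 0.2563935781548321
```

View pics/u_sz.png

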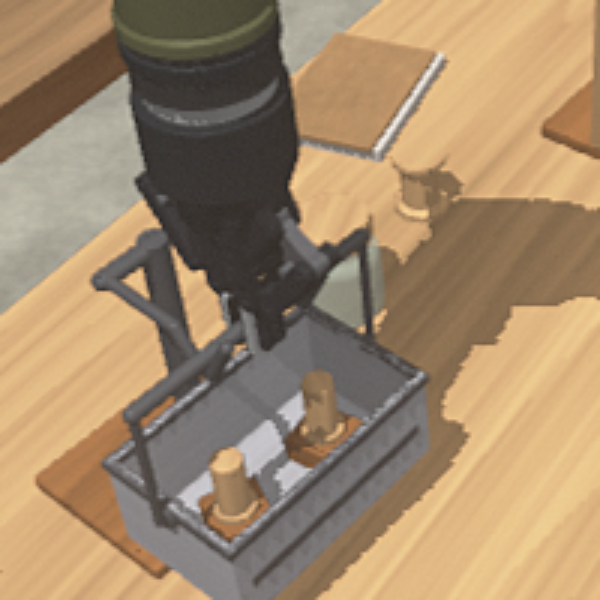

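Not seated yet (still carrying about 5 N), so I'll lower a little further.

>>> step_arm:
  dp:
    - [0,0,-0.15]
    - [0,0,-0.15]
    - [0,0,-0.1]
    - [0,0,0]
  rot:
    - [0,0,0]
    - [0,0,0]
    - [0,0,0]
    - [0,0,0]
  hand: [0,0,0,0]

```text
t: 40.15
position: [0.6358, 0.2852, 0.2562]
ee_rot: [-1.139, 1.305, -1.31]
force: [-1.3, 0.0, -2.2]
grip_width: 0.0078
```

```bash
python3 -c "
from h import *
st()"
```

```text
t 40.15 p [0.6358 0.2852 0.2562] tip dir [ 0.004 -0.001 -1.   ] jaw yaw -0.1352 jaw [ 0.991 -0.135  0.004] q [ 0.42  0.58  0.25  1.24 -0.    2.13] F [-1.3  0.  -2.2] w 0.0078
```

>>> step_arm:
  dp:
    - [0,0,-0.2]
    - [0,0,-0.2]
    - [0,0,0]
  rot:
    - [0,0,0]
    - [0,0,0]
    - [0,0,0]
  hand: [0,0,0]

```text
t: 40.45
position: [0.6356, 0.2851, 0.2562]
ee_rot: [-1.136, 1.303, -1.311]
force: [-0.3, -0.4, -4.5]
grip_width: 0.0078
```

```bash
python3 -c "
from h import *
st()"
```

```text
t 40.45 p [0.6356 0.2851 0.2562] tip dir [ 0.007  0.001 -1.   ] jaw yaw -0.1353 jaw [ 0.991 -0.135  0.007] q [ 0.42  0.58  0.24  1.23 -0.    2.13] F [-0.3 -0.4 -4.5] w 0.0078
```

>>> step_arm:
  dp:
    - [0,0,-0.4]
  rot:
    - [0,-0.005,0]
  hand: [0]

```text
t: 40.55
position: [0.6355, 0.2852, 0.2555]
ee_rot: [-1.129, 1.299, -1.313]
force: [-10.7, -4.4, 29.0]
grip_width: 0.0077
```

```bash
python3 -c "
from h import *
st()"
```

```text
t 40.55 p [0.6355 0.2852 0.2555] tip dir [ 0.015  0.002 -1.   ] jaw yaw -0.1354 jaw [ 0.991 -0.135  0.014] q [ 0.42  0.57  0.23  1.22 -0.    2.13] F [-10.7  -4.4  29. ] w 0.0077
```

>>> step_arm:
  dp:
    - [0,0,0.05]
    - [0,0,0]
    - [0,0,0]
    - [0,0,0]
    - [0,0,0]
    - [0,0,0]
  rot:
    - [0,0.01,0]
    - [0,0,0]
    - [0,0,0]
    - [0,0,0]
    - [0,0,0]
    - [0,0,0]
  hand: [0,0,0.35,0.35,0.35,0.35]

```text
t: 41.15
position: [0.6375, 0.2861, 0.2547]
ee_rot: [-1.134, 1.304, -1.309]
force: [-0.7, 0.3, -0.2]
grip_width: 0.0301
```

```bash
python3 look.py v; python3 bar.py
```

```text
t 41.15 p [0.6375 0.2861 0.2547] tip dir [ 0.008  0.003 -1.   ] jaw yaw -0.1352 jaw [ 0.991 -0.135  0.008] q [ 0.42  0.58  0.25  1.23 -0.    2.13] F [-0.7  0.3 -0.2] w 0.0301
side 413 tool x range [-0.087  0.091] y,z mean [ 0.0526 -0.0029] world z max 0.21296298092124694
bar yaw -0.13664922955922784 x at y=.286 0.6348280015430677 y range 0.1969871068281278 0.37344273509883874
top 232 tool x range [0.03  0.091] y,z mean [ 0.0503 -0.002 ] world z max 0.2125824995002063
bar yaw -0.17561140181062235 x at y=.286 0.638034092203874 y range 0.1967890636813013 0.2570955917925163
```

View pics/v_sz.png

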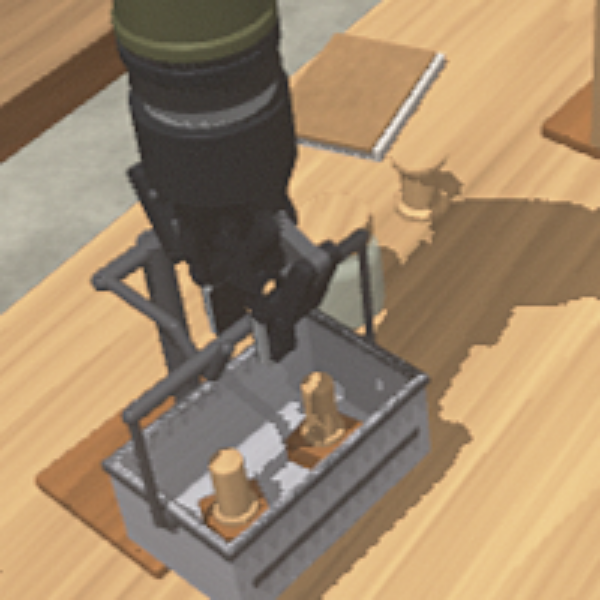

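The bar rests in both prongs. Now I'll withdraw upward.

>>> step_arm:
  dp:
    - [0,0,0.5]
    - [0,0,1.5]
    - [0,0,2.5]
    - [0,0,3]
    - [0,0,2]
    - [0,0,0]
    - [0,0,0]
  rot:
    - [0,0,0]
    - [0,0,0]
    - [0,0,0]
    - [0,0,0]
    - [0,0,0]
    - [0,0,0]
    - [0,0,0]
  hand: [0.35,0.35,0.35,0.35,0.35,0.35,0.35]

```text
t: 41.95
position: [0.6365, 0.2856, 0.3536]
ee_rot: [-1.134, 1.304, -1.309]
force: [-0.5, 0.7, -0.6]
grip_width: 0.0298
```

```bash
python3 look.py w
```

```text
t 41.95 p [0.6365 0.2856 0.3536] tip dir [ 0.007  0.003 -1.   ] jaw yaw -0.1351 jaw [ 0.991 -0.135  0.007] q [ 0.42  0.57  0.48  1.47 -0.    2.13] F [-0.5  0.7 -0.6] w 0.0298
```

View pics/w_sz.png

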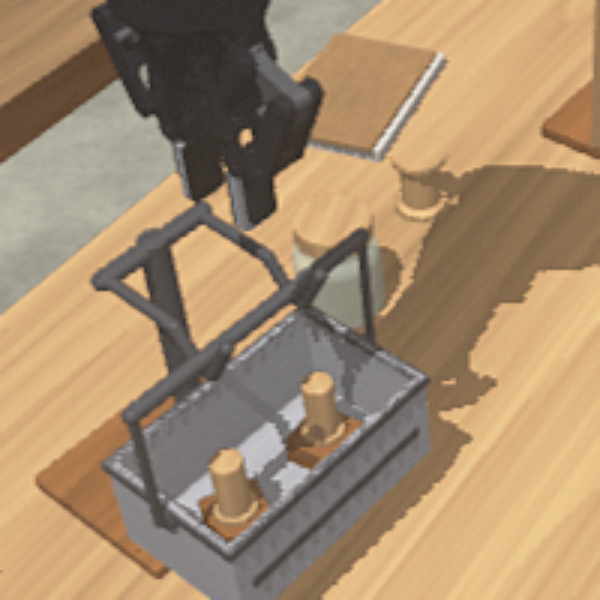

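>>> step_arm:
  dp:
    - [-1.3,-1.5,0]
    - [-1.3,-3,0]
    - [-1.3,-3,0]
    - [-1.3,-3,0]
    - [-1.3,-3,0]
    - [-1.3,-3,0]
    - [-1.3,-3,0]
    - [-1.3,-3,0]
    - [-1.3,-3,0]
    - [-1.3,-3,0]
    - [-1.3,-3,0]
    - [-1.3,-3,0]
    - [-1.3,-3,0]
    - [-1.3,-3,0]
    - [-1.3,-3,0]
    - [-1.2,-3,0]
    - [-1,-3,0]
    - [-0.6,-2.5,0]
    - [-0.2,-1,0]
    - [0,0,0]
  rot:
    - [0,0,0.03]
    - [0,0,0.03]
    - [0,0,0.03]
    - [0,0,0.03]
    - [0,0,0]
    - [0,0,0]
    - [0,0,0]
    - [0,0,0]
    - [0,0,0]
    - [0,0,0]
    - [0,0,0]
    - [0,0,0]
    - [0,0,0]
    - [0,0,0]
    - [0,0,0]
    - [0,0,0]
    - [0,0,0]
    - [0,0,0]
    - [0,0,0]
    - [0,0,0]
  hand: [0.35,0.35,0.35,0.35,0.6,0.6,0.6,0.6,0.6,0.6,0.6,0.6,0.6,0.6,0.6,0.6,0.6,0.6,0.6,0.6]

```text
t: 44.05
position: [0.385, -0.2602, 0.3217]
ee_rot: [-1.231, 1.246, -1.192]
force: [-0.2, 0.1, -0.3]
grip_width: 0.0514
```

```bash
python3 - <<'E'
from h import *
st();p,d=capture('wrist');save('x_w',p);
w=cloud(calibration('wrist'),d)
q=reg(w,.36,.45,-.32,-.18,.155,.18);print(len(q), q.mean(0) if len(q) else '', cv2.minAreaRect(q[:,:2].astype(np.float32)) if len(q) else '')
p,d=capture('top');w=cloud(calibration('top'),d);save('x_t',p)
q=reg(w,.36,.45,-.32,-.18,.155,.18);print(len(q), q.mean(0) if len(q) else '', cv2.minAreaRect(q[:,:2].astype(np.float32)) if len(q) else '')
E
```

```text
t 44.05 p [ 0.385  -0.2602  0.3217] tip dir [-0.04   0.005 -0.999] jaw yaw -0.007 jaw [ 0.999 -0.007 -0.04 ] q [-0.58  0.17 -0.21  1.23 -0.02  0.99] F [-0.2  0.1 -0.3] w 0.0514
2867 [ 0.40548017 -0.24579193  0.16779298] ((0.40588822960853577, -0.2488577663898468), (0.09019932150840759, 0.012236936949193478), 89.65709686279297)
348 [ 0.40583194 -0.24718248  0.1680153 ] ((0.405912309885025, -0.24895444512367249), (0.09049544483423233, 0.01198578905314207), 89.68330383300781)
```

View pics/x_w.png

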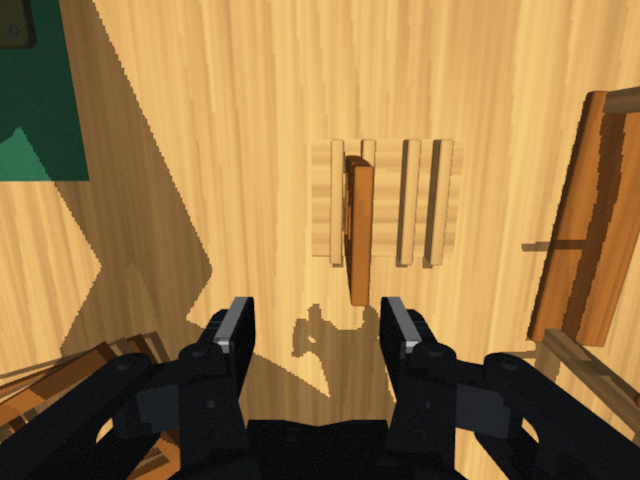

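>>> step_arm:
  dp:
    - [1,0.6,0]
    - [1,0.5,0]
    - [0,0,0]
    - [0,0,-1.5]
    - [0,0,-2]
    - [0,0,-2]
    - [0,0,-1]
    - [0,0,0]
    - [0,0,0]
  rot:
    - [-0.005,-0.04,0]
    - [0,0,0]
    - [0,0,0]
    - [0,0,0]
    - [0,0,0]
    - [0,0,0]
    - [0,0,0]
    - [0,0,0]
    - [0,0,0]
  hand: [0.6,0.6,0.6,0.6,0.6,0.6,0.6,0.6,0.6]

```text
t: 45.05
position: [0.4091, -0.241, 0.2556]
ee_rot: [-1.213, 1.206, -1.201]
force: [-0.1, -0.0, -0.2]
grip_width: 0.0513
```

```bash
python3 -c "
from h import *
st()"
```

```text
t 45.05 p [ 0.4091 -0.241   0.2556] tip dir [-0.002  0.002 -1.   ] jaw yaw 0.0078 jaw [ 1.     0.008 -0.002] q [-0.53  0.2  -0.34  1.03  0.    1.03] F [-0.1 -0.  -0.2] w 0.0513
```

>>> step_arm:
  dp:
    - [-0.2,-0.5,0]
    - [-0.1,-0.3,-0.5]
    - [0,0,-1]
    - [0,0,-1]
    - [0,0,-0.6]
    - [0,0,-0.3]
    - [0,0,0]
    - [0,0,0]
  rot:
    - [0,0,-0.013]
    - [0,0,0]
    - [0,0,0]
    - [0,0,0]
    - [0,0,0]
    - [0,0,0]
    - [0,0,0]
    - [0,0,0]
  hand: [0.6,0.6,0.6,0.6,0.6,0.6,0.6,0.6]

```text
t: 45.85
position: [0.4066, -0.2505, 0.2205]
ee_rot: [-1.206, 1.214, -1.215]
force: [0.1, -0.2, -0.5]
grip_width: 0.0512
```

```bash
python3 -c "
from h import *
st()"
```

```text
t 45.85 p [ 0.4066 -0.2505  0.2205] tip dir [ 0. -0. -1.] jaw yaw -0.007 jaw [ 1.    -0.007  0.   ] q [-0.55  0.23 -0.4   0.93  0.    1.03] F [ 0.1 -0.2 -0.5] w 0.0512
```

>>> step_arm:
  dp:
    - [0,0.1,-0.3]
    - [0,0,0]
    - [0,0,0]
    - [0,0,0]
    - [0,0,0]
    - [0,0,0]
    - [0,0,0]
    - [0,0,0]
    - [0,0,0]
    - [0,0,0.4]
    - [0,0,0.8]
    - [0,0,1]
    - [0,0,1]
    - [0,0,1.2]
    - [0,0,1.2]
    - [0,0,0.8]
    - [0,0,0.3]
    - [0,0,0]
    - [0,0,0]
  rot:
    - [0,0,0]
    - [0,0,0]
    - [0,0,0]
    - [0,0,0]
    - [0,0,0]
    - [0,0,0]
    - [0,0,0]
    - [0,0,0]
    - [0,0,0]
    - [0,0,0]
    - [0,0,0]
    - [0,0,0]
    - [0,0,0]
    - [0,0,0]
    - [0,0,0]
    - [0,0,0]
    - [0,0,0]
    - [0,0,0]
    - [0,0,0]
  hand: [0.6,0.6,0,0,0,0,0,0,0,0,0,0,0,0,0,0,0,0,0]

```text
t: 47.75
position: [0.4073, -0.2496, 0.2926]
ee_rot: [-1.205, 1.21, -1.218]
force: [-0.3, -0.1, -1.0]
grip_width: 0.0105
```

```bash
cat > mould.py <<'E'
from h import *
import sys
s=st();R=Ro.from_rotvec(s['ee_rot']).as_matrix()
for n in('side','top'):
    p,d=capture(n);save(sys.argv[1]+'_'+n,p);w=cloud(calibration(n),d)
    np.save('m_'+n+'.npy',d)
    if n=='side':cv2.imwrite('pics/'+sys.argv[1]+'_z.png',cv2.resize(p[90:290,290:490,::-1],None,fx=3,fy=3))
    x,y,z=s['position']
    q=reg(w,x-.03,x+.03,y-.06,y+.06,z-.2,z-.03);
    if not len(q): continue
    zt=np.percentile(q[:,2],99.5)
    T=(q-s['position'])@R;m=np.abs(T[:,0])>.017;k=q[m]
    print(n,'top z of mould outside fingers',np.round(np.percentile(k[:,2],[90,97,99.5]),4),'y',k[:,1].min(),k[:,1].max())
    for p_ in spot_point(n,'mould1_hole')[:2]:
        u,v=p_['at'];print('hole',round(p_['score'],2),np.round(p_['at'],1))
E
python3 mould.py y
```

```text
t 47.75 p [ 0.4073 -0.2496  0.2926] tip dir [ 0.004 -0.003 -1.   ] jaw yaw -0.0066 jaw [ 1.    -0.007  0.004] q [-0.55  0.18 -0.27  1.11  0.    1.03] F [-0.3 -0.1 -1. ] w 0.0105
side top z of mould outside fingers [0.2381 0.2419 0.2432] y -0.2982521559573458 -0.20148495225456906
hole 0.66 [450.3 173.8]
top top z of mould outside fingers [0.2432 0.2441 0.2451] y -0.2789348766936088 -0.20327328991876442
hole 0.8 [470.8 327.3]
```

View pics/y_z.png

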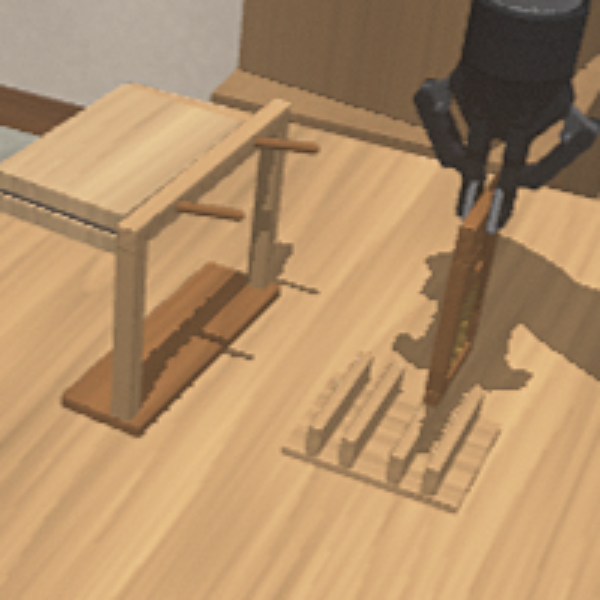

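```bash
python3 - <<'E'
from h import *
for n in('side','top'):
    w=cloud(calibration(n),np.load('m_'+n+'.npy'))
    for y0,y1 in((-.235,-.18),(-.365,-.315)):
        q=reg(w,.54,.622,y0,y1,.175,.23)
        a=np.polyfit(q[:,0],q[:,1],1);b=np.polyfit(q[:,0],q[:,2],1)
        print(n,len(q),'xmin',np.sort(q[:,0])[:4].round(4),'y at .58',np.polyval(a,.58).round(4),'slope',a[0].round(3),'y span near tip',np.round([q[q[:,0]<.6][:,1].min(),q[q[:,0]<.6][:,1].max()],4),'z at .58',np.polyval(b,.58).round(4),b[0].round(3),'zmax',np.sort(q[:,2])[-5:].round(4))
    q=reg(w,.6,.7,-.4,-.15,.185,.203); 
    r=cv2.fitLine(q[(q[:,0]>.632)][:,:2].astype(np.float32),cv2.DIST_HUBER,0,.01,.01).ravel();print('rail dir',r, 'yaw',np.arctan2(-r[0],r[1]))
p,d=capture('top')
for n in ['peg_left','peg_right']:
    for q in spot_point('top',n)[:2]:
        print(n,q['score'],rayz(calibration('top'),*q['at'],.198))
p,d=capture('side')
for n in ['peg_left','peg_right']:
    for q in spot_point('side',n)[:2]:
        print(n,q['score'],rayz(calibration('side'),*q['at'],.198))
E
```

```text
side 71 xmin [0.5758 0.5762 0.5769 0.5771] y at .58 -0.2079 slope -0.039 y span near tip [-0.2143 -0.2045] z at .58 0.1987 -0.151 zmax [0.2008 0.201  0.2013 0.2013 0.2019]
side 88 xmin [0.5647 0.5659 0.567  0.5678] y at .58 -0.3371 slope -0.173 y span near tip [-0.3451 -0.3316] z at .58 0.1972 -0.161 zmax [0.2006 0.2009 0.201  0.2017 0.2028]
rail dir [ 0.02288626  0.9997381   0.6376692  -0.24218437] yaw -0.022888258
top 113 xmin [0.5765 0.5768 0.5769 0.578 ] y at .58 -0.2081 slope -0.063 y span near tip [-0.2137 -0.2044] z at .58 0.2017 -0.16 zmax [0.2029 0.2031 0.2035 0.2038 0.2048]
top 152 xmin [0.5672 0.5673 0.5674 0.5675] y at .58 -0.3375 slope -0.144 y span near tip [-0.3452 -0.334 ] z at .58 0.1998 -0.179 zmax [0.203  0.2033 0.2037 0.2044 0.2053]
rail dir [ 0.03681634  0.99932206  0.6396755  -0.2455501 ] yaw -0.036824662
peg_left 0.96 [ 0.57845978 -0.2079566   0.198     ]
peg_right 0.93 [ 0.56887161 -0.33480689  0.198     ]
peg_right 0.66 [ 0.68571513 -0.02288216  0.198     ]
peg_left 0.74 [ 0.580204   -0.22307014  0.198     ]
peg_right 0.71 [ 0.56464985 -0.33214697  0.198     ]
```

>>> step_arm:
  dp:
    - [0,0.5,0]
    - [0.5,1,0]
    - [1,1,0]
    - [2,0.9,0]
    - [2,0.4,0]
    - [2,0,0]
    - [2,0,0]
    - [2,0,0]
    - [1,0,0]
    - [0.5,0,0]
    - [0,0,0]
    - [0,0,0]
  rot:
    - [-0.002,0.004,-0.03]
    - [0,0,-0.03]
    - [0,0,0]
    - [0,0,0]
    - [0,0,0]
    - [0,0,0]
    - [0,0,0]
    - [0,0,0]
    - [0,0,0]
    - [0,0,0]
    - [0,0,0]
    - [0,0,0]
  hand: [0,0,0,0,0,0,0,0,0,0,0,0]

```text
t: 49.45
position: [0.54, -0.2096, 0.2914]
ee_rot: [-1.181, 1.262, -1.262]
force: [0.4, -0.5, -1.6]
grip_width: 0.0109
```

```bash
python3 mould.py z1
```

```text
t 49.45 p [ 0.54   -0.2096  0.2914] tip dir [-0.004 -0.004 -1.   ] jaw yaw -0.0708 jaw [ 0.997 -0.071 -0.004] q [-0.37  0.36 -0.03  1.19 -0.01  1.27] F [ 0.4 -0.5 -1.6] w 0.0109
side top z of mould outside fingers [0.2294 0.2401 0.2414] y -0.25551647892528745 -0.16034423159042405
hole 0.88 [389.2 169.9]
top top z of mould outside fingers [0.2416 0.243  0.2439] y -0.24372143363455767 -0.16366866507672861
hole 0.85 [438.5 252.1]
hole 0.6 [335.6 184.7]
```

View pics/z1_z.png

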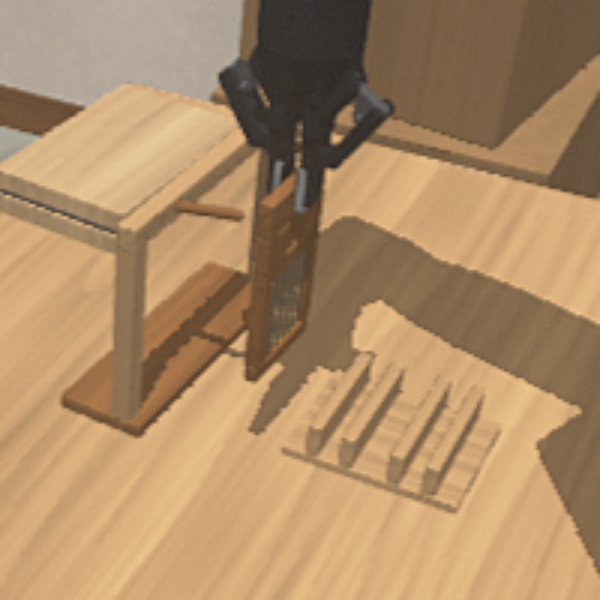

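```bash
python3 - <<'E'
from h import *
s=get_state();R=Ro.from_rotvec(s['ee_rot']).as_matrix();P=np.array(s['position'])
n=R[:,2]
c=calibration('side');Rc=np.array(c['R']);o=-Rc.T@np.array(c['t'])
for u,v in [(389.2,169.9)]:
    d=Rc.T@np.array([(u-c['cx'])/c['fx'],(v-c['cy'])/c['fy'],1]);X=o+d*((P-o)@n)/(d@n);print(X)
# expected hole
for ho in(.0006,): 
    H=P+np.array([0,0,-.0926]);print(H,proj(c,H))
# mould edges: points at mould heights
for nm in('side','top'):
    w=cloud(calibration(nm),np.load('m_'+nm+'.npy')).reshape(-1,3);w=w[~np.isnan(w[:,0])]
    T=(w-P)@R
    m=(np.abs(T[:,2])<.010)&(T[:,1]>.045)&(T[:,1]<.2)&(np.abs(T[:,0])<.06);k=T[m];print(nm,len(k),'lateral',np.percentile(k[:,0],[.5,2,98,99.5]).round(4),'depth',np.percentile(k[:,1],[.5,2,98,99.5]).round(4))
    e=k[(k[:,0]<-.038)];print(' +y edge',len(e),np.percentile(e[:,0],[1,5,50]).round(4))
E
```

```text
[ 0.53809345 -0.23339418  0.17479896]
[ 0.54010599 -0.20966483  0.19915205] [np.float64(385.54815827407265), np.float64(165.18862408593523)]
side 1088 lateral [-0.0474 -0.0461  0.0428  0.0446] depth [0.0465 0.0502 0.198  0.1991]
 +y edge 330 [-0.0475 -0.0464 -0.0438]
top 725 lateral [-0.0461 -0.0458  0.0249  0.0305] depth [0.0467 0.0481 0.1976 0.199 ]
 +y edge 191 [-0.0462 -0.0458 -0.0451]
```

>>> step_arm:
  dp:
    - [1,0,0]
    - [1.2,0,0]
    - [1.2,-0.1,0]
    - [1,-0.1,0]
    - [0.5,0,0]
    - [0,0,0]
    - [0,0,0]
  rot:
    - [0,-0.004,0]
    - [0,0,0]
    - [0,0,0]
    - [0,0,0]
    - [0,0,0]
    - [0,0,0]
    - [0,0,0]
  hand: [0,0,0,0,0,0,0]

```text
t: 50.35
position: [0.5941, -0.2118, 0.2921]
ee_rot: [-1.175, 1.257, -1.267]
force: [-0.1, 0.8, -0.1]
grip_width: 0.0111
```

```bash
python3 mould.py z2
```

```text
t 50.35 p [ 0.5941 -0.2118  0.2921] tip dir [ 0.004 -0.005 -1.   ] jaw yaw -0.0713 jaw [ 0.997 -0.071  0.004] q [-0.34  0.45  0.11  1.23 -0.    1.3 ] F [-0.1  0.8 -0.1] w 0.0111
side top z of mould outside fingers [0.2291 0.2403 0.2425] y -0.25928522926570285 -0.1638607960481555
hole 0.87 [364.3 159.2]
top top z of mould outside fingers [0.2417 0.2433 0.2444] y -0.2548773324051634 -0.16603859028281304
hole 0.73 [437.6 225.6]
```

View pics/z2_z.png

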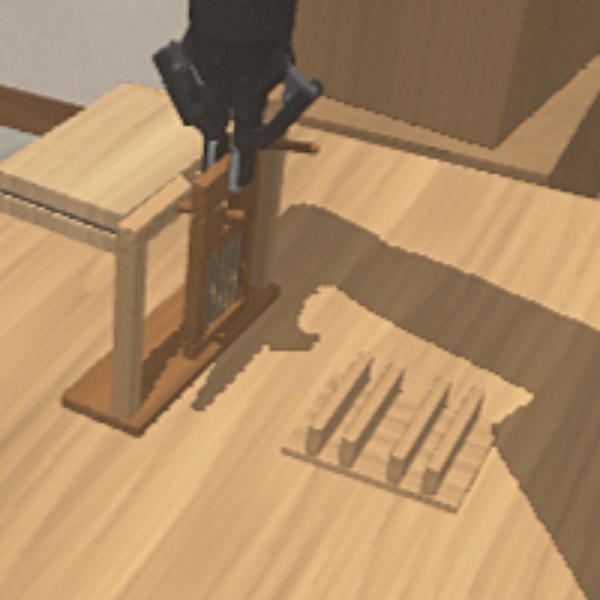

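>>> step_arm:
  dp:
    - [0.4,0,-0.3]
    - [0.5,-0.05,-0.3]
    - [0.4,-0.05,0]
    - [0.2,0,0]
    - [0,0,-0.3]
    - [0,0,-0.3]
    - [0,0,0]
    - [0,0,0]
  rot:
    - [0,0,0]
    - [0,0,0]
    - [0,0,0]
    - [0,0,0]
    - [0,0,0]
    - [0,0,0]
    - [0,0,0]
    - [0,0,0]
  hand: [0,0,0,0,0,0,0,0]

```text
t: 51.35
position: [0.6092, -0.213, 0.2792]
ee_rot: [-1.175, 1.257, -1.267]
force: [-0.9, 0.6, -1.2]
grip_width: 0.0105
```

```bash
python3 mould.py z3
```

```text
t 51.35 p [ 0.6092 -0.213   0.2792] tip dir [ 0.003 -0.005 -1.   ] jaw yaw -0.072 jaw [ 0.997 -0.072  0.004] q [-0.34  0.48  0.13  1.22 -0.    1.31] F [-0.9  0.6 -1.2] w 0.0105
side top z of mould outside fingers [0.2115 0.2273 0.229 ] y -0.263315434561812 -0.15301417556143007
hole 0.64 [360.  160.5]
top top z of mould outside fingers [0.2283 0.2303 0.2316] y -0.25688459050888407 -0.15298367523642561
hole 0.73 [434.  218.3]
```

View pics/z3_z.png

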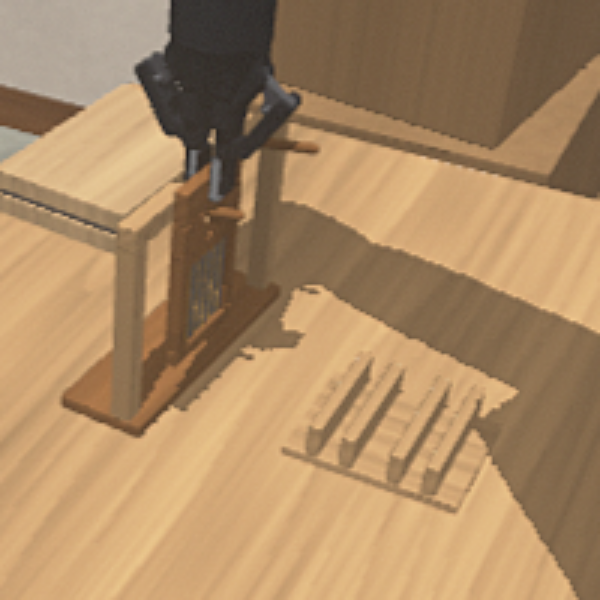

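>>> step_arm:
  dp:
    - [0,0,-0.2]
    - [0,0,-0.15]
    - [0,0,0]
    - [0,0,0]
  rot:
    - [0,0,0]
    - [0,0,0]
    - [0,0,0]
    - [0,0,0]
  hand: [0,0,0,0]

```text
t: 51.95
position: [0.6095, -0.2131, 0.2787]
ee_rot: [-1.173, 1.254, -1.27]
force: [0.1, -0.1, -1.9]
grip_width: 0.0105
```

```bash
python3 -c "
from h import *
st()"
```

```text
t 51.95 p [ 0.6095 -0.2131  0.2787] tip dir [ 0.007 -0.006 -1.   ] jaw yaw -0.0721 jaw [ 0.997 -0.072  0.008] q [-0.34  0.47  0.12  1.21 -0.    1.31] F [ 0.1 -0.1 -1.9] w 0.0105
```

>>> step_arm:
  dp:
    - [0,0,0]
    - [0,0,0]
    - [0,0,0]
    - [0,0,0]
    - [0,0,0]
    - [0,0,0]
  rot:
    - [0,0,0]
    - [0,0,0]
    - [0,0,0]
    - [0,0,0]
    - [0,0,0]
    - [0,0,0]
  hand: [0.3,0.3,0.3,0.3,0.3,0.3]

```text
t: 52.55
position: [0.6099, -0.2133, 0.2785]
ee_rot: [-1.173, 1.253, -1.27]
force: [-0.3, -0.2, -0.0]
grip_width: 0.0258
```

```bash
python3 mould.py z4
```

```text
t 52.55 p [ 0.6099 -0.2133  0.2785] tip dir [ 0.008 -0.006 -1.   ] jaw yaw -0.0721 jaw [ 0.997 -0.072  0.008] q [-0.34  0.48  0.13  1.21 -0.    1.31] F [-0.3 -0.2 -0. ] w 0.0258
side top z of mould outside fingers [0.2106 0.2265 0.2285] y -0.2645095576906618 -0.15329785595187956
hole 0.65 [361.5 163.9]
top top z of mould outside fingers [0.2248 0.2286 0.2304] y -0.2575204123028581 -0.15327819377955418
```

View pics/z4_z.png

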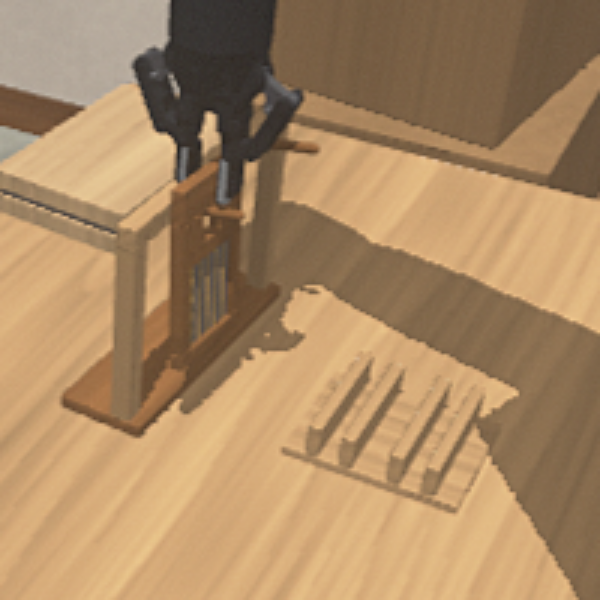

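Hanging on the left peg. Withdrawing straight up.

>>> step_arm:
  dp:
    - [0,0,0.4]
    - [0,0,1]
    - [0,0,2]
    - [0,0,2.5]
    - [0,0,2]
    - [-2,0,0]
    - [-3,0,0]
    - [-3,0,0]
    - [-3,0,0]
    - [-3,0,0]
    - [-3,0,0]
    - [-2,0,0]
    - [0,0,0]
    - [0,0,0]
  rot:
    - [0,0,0]
    - [0,0,0]
    - [0,0,0]
    - [0,0,0]
    - [0,0,0]
    - [0,0,0]
    - [0,0,0]
    - [0,0,0]
    - [0,0,0]
    - [0,0,0]
    - [0,0,0]
    - [0,0,0]
    - [0,0,0]
    - [0,0,0]
  hand: [0.3,0.3,0.3,0.3,0.3,0.3,0.3,0.3,0.3,0.3,0.3,0.3,0.3,0.3]

```text
t: 54.15
position: [0.4148, -0.213, 0.372]
ee_rot: [-1.167, 1.239, -1.281]
force: [0.1, 0.7, 0.4]
grip_width: 0.0257
```

```bash
python3 - <<'E'
from h import *
st()
for n in('side','top','wrist'):
    p,d=capture(n);save('end_'+n,p)
    for l in ['stamp1_mid','mould1_mid','basket_mid','bail_bar']: print(n,l,[(round(q['score'],2),np.round(q['box']).astype(int).tolist()) for q in recognise(n,l)[:3]])
E
```

```text
t 54.15 p [ 0.4148 -0.213   0.372 ] tip dir [ 0.022 -0.013 -1.   ] jaw yaw -0.0713 jaw [ 0.997 -0.071  0.023] q [-0.47  0.12 -0.14  1.29 -0.    1.17] F [0.1 0.7 0.4] w 0.0257
side stamp1_mid [(0.97, [208, 345, 27, 32])]
side mould1_mid [(0.63, [359, 176, 25, 71]), (0.45, [272, 243, 19, 19])]
side basket_mid [(0.67, [220, 321, 112, 130])]
side bail_bar [(0.61, [215, 304, 84, 98])]
top stamp1_mid [(0.92, [175, 234, 20, 19])]
top mould1_mid [(0.61, [437, 226, 64, 33])]
top basket_mid [(0.85, [179, 233, 114, 61])]
top bail_bar [(0.78, [176, 223, 104, 22])]
wrist stamp1_mid []
wrist mould1_mid [(0.97, [559, 224, 162, 162])]
wrist basket_mid [(0.75, [556, 279, 168, 310]), (0.35, [559, 224, 161, 159])]
wrist bail_bar []
```

View pics/end_side.png

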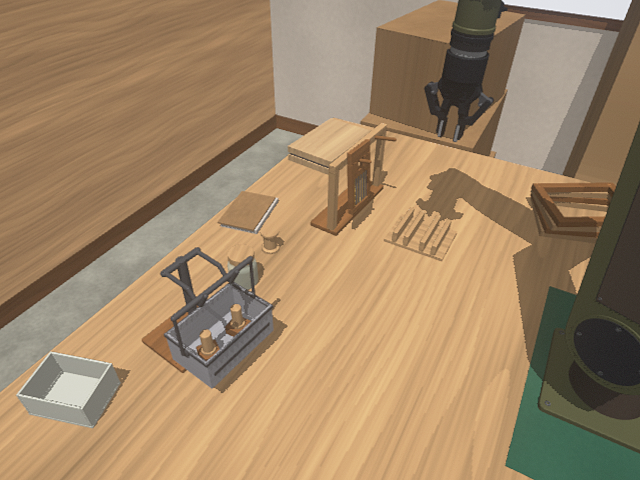

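View pics/end_top.png

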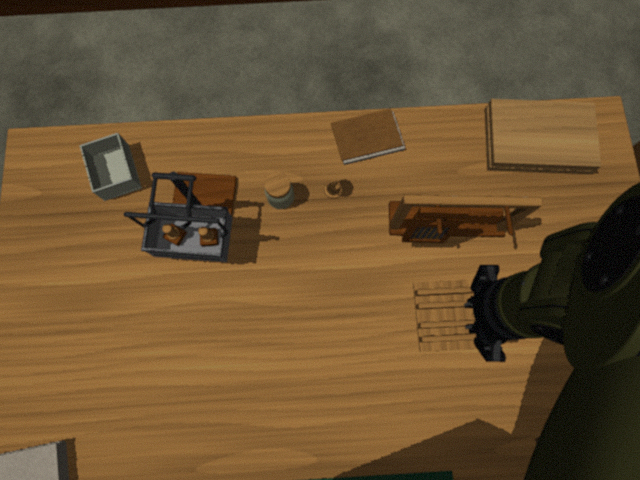

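>>> step_arm:
  dp:
    - [0,0,0]
    - [0,0,0]
    - [0,0,0]
    - [0,0,0]
    - [0,0,0]
    - [0,0,0]
    - [0,0,0]
    - [0,0,0]
  rot:
    - [0,0,0]
    - [0,0,0]
    - [0,0,0]
    - [0,0,0]
    - [0,0,0]
    - [0,0,0]
    - [0,0,0]
    - [0,0,0]
  hand: [0.3,0.3,0.3,0.3,0.3,0.3,0.3,0.3]

```text
t: 55.7
position: [0.4144, -0.2128, 0.371]
ee_rot: [-1.168, 1.241, -1.279]
force: [-0.0, -0.2, 0.3]
grip_width: 0.0257
```

```bash
python3 - <<'E'
from h import *
a=cv2.imread('pics/end_side.png')[:,:,::-1].astype(int)
p,d=capture('side');w=cloud(calibration('side'),d)
df=np.abs(p.astype(int)-a).max(2);print('changed px mould',(df[110:230,320:400]>40).sum(),'basket',(df[230:390,140:290]>40).sum())
z=np.hstack([cv2.resize(p[110:240,310:410],(400,520)),cv2.resize(p[235:395,145:285],(400,457))[:457] if 0 else cv2.resize(p[235:395,145:285],(400,520))]);save('end_z',z)
q=reg(w,.58,.66,-.27,-.15,.04,.24);q=q[(q[:,2]<.17)];print('mould x',np.percentile(q[:,0],[2,50,98]).round(3),'y',np.percentile(q[:,1],[1,99]).round(3),'z min',q[:,2].min())
q=reg(w,.57,.70,.19,.38,.1,.15);print('rim z',np.percentile(q[:,2],[95,99,99.9]))
E
```

```text
changed px mould 4 basket 8
mould x [0.589 0.601 0.653] y [-0.256 -0.15 ] z min 0.04026744149029543
rim z [0.11917419 0.14172058 0.14944112]
```

View pics/end_z.png

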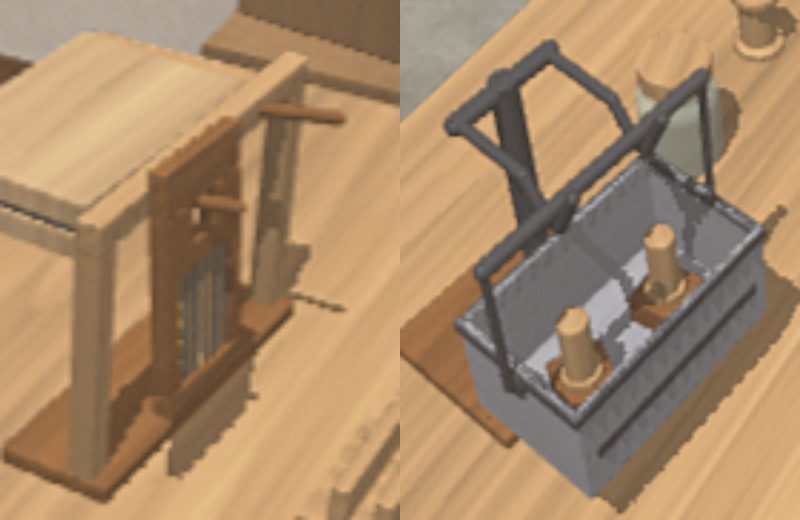

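The peg sticks out through the mould's hole, and the basket hangs level on both prongs with both stamps in it. Nothing moves between the pictures, so I'm handing in.

```bash
python3 -c "
from station import *
print(finish_job())"
```

```text
the job is handed in; nothing more can be done
None
```

The bench is cleared and the job is handed in, at about 56 s of the 210 s allowed. The scene had two stamps and one mould; I saw no third stamp or second mould in any picture.

**What I did**
- **Stamps:** I put both upright into the basket while its handle was folded.
- **Handle:** I pushed it up from below with the fingers shut, with the basket still on the bench. It measured about 1.56 rad, and the basket had not moved.
- **Basket:** I lifted it by the handle bar and lowered it onto both hook prongs.
- **Mould:** I drew it straight up out of the rack and hung it by its hole on the left peg.

**Last checks**
- The final pictures show the basket hanging level and right way up, with both stamps in it.
- The peg comes through the mould's hole.
- Two side pictures about 1.5 s apart, with the robot clear of everything, differed by only a few pixels around the mould and basket.
- The jar and spool look unmoved in the pictures.

**What did not go cleanly**
- The first grip on stamp 1 stopped about 1.5 cm too high and dragged it about 1 cm, so I gripped it again.
- Pressing the bar onto the prongs to make sure it was seated gave a brief 29 N reading at the wrist, under the limit.
- When I tilted the tool to reach under the handle, joint 3 came to -1.27, close to its -1.28 limit, so I used less tilt.

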